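# Make room for the laptop fan, then show it to the inspection camera

## Task

In the opened laptop the loose battery block has slid away from its fixed neighbour and crowds the cooling fan: bring it back so that it butts flush against the fixed block with their ends level, and let go of it. Then lift the fan out and hold it still in the air in front of the inspection camera, its middle on the lens axis 11 cm from the lens, with the fan's underside facing squarely into the lens; finish while still holding it there. Leave the screw tray, the screwdriver and the tape roll where they are.

Things in the scene. Friction and masses are not known exactly. Their poses are not given: they have to be found in the camera images.
- laptop: opened aluminium laptop base on a 3 mm mat, fixed: tray 210 (x) x 300 (y) x 21 mm high, walls and floor 4 mm. Origin: centre of its underside, 3 mm above the bench; at yaw 0 x points away from the robot, y left. On its inner floor, 7 mm above the bench, stand in one row (line x = -35 mm): fixed block at y = +105 mm, loose block, fan near y = -59 mm. Its other parts are low and flat.
- fixed_block: black plastic battery block fixed in the laptop, 50 (x) x 70 (y) x 15 mm high, axes as the laptop's. Origin at the centre of its underside. Its -y face is the one to butt against.
- loose_block: the same block, loose: 50 (x) x 70 (y) x 15 mm high, about 120 g, slides freely. Origin: centre of its underside. Starts 20 to 29 mm from the fixed block, on its -y side; flush, its origin is 70 mm from the fixed one's along -y, at the same x. No finger room towards the fan: grip it across the 50 mm x sides (free floor there: over 40 mm at -x, over 30 mm at +x).
- fan: blower fan: dark steel housing 52 (x) x 48 (y) x 16 mm high, round black rotor on top, loose, about 70 g. Origin: centre of its flat underside (small brass disc), z up through the rotor. A speaker (12 mm high) and a fin stack (14 mm) stand 5 to 7 mm off its -x and +x sides: grip it across y, where there is about 35 mm (+y, once the block is flush) and over 50 mm (-y).
- fan_middle (a point): the middle of the fan, 8 mm above its underside
- camera_head: inspection camera on a fixed stand on the bench, to the left or the right of the laptop (where the screw tray is not): a round white ring 52 mm across with the lens in it, on a dark barrel and a grey box. Origin at the lens front, 130 mm above the bench; its z axis is the viewing direction, which leads back towards the robot side and up, 55 degrees above level. Its y axis is level.
- focus (a point): the empty point on the lens axis 110 mm in front of the lens, 220 mm above the bench, where the fan's middle must be; axes as the camera head's. There the fan's z axis must lie along the camera's z axis: the fan tilted 35 degrees from level, underside towards the lens; its turn about that axis is free.
- tray: grey screw tray 140 x 100 x 18 mm, loose, left or right of the laptop; origin at the centre of its underside. Leave alone.
- screwdriver: screwdriver 170 mm long lying beyond the laptop; leave alone
- tape: roll of tape, 90 mm across, 24 mm high, lying beyond the laptop; leave alone
There are look-alikes about, which are no part of the job. What is shaped like the fan but blue or pink is not meant. What is shaped like the loose_block but turquoise is not meant.

How it is judged:
By the outcome, as a careful person would: the job done as asked, in the order asked, and still so for the second after the job is handed in, while the arm keeps its last pose, push and grip.
It also fails if it takes over 45 s, if anything falls off the work surface, if the arm or the gripper's body presses on something with over 40 N, if the wrist force passes 120 N, or if a joint passes its speed limit or range.

## Robot

A 6-joint arm with a two-finger parallel gripper is mounted at the origin on the work surface. World frame = base frame: x ahead of the robot, y to its left, z up, the work surface at z = 0. Lengths are in m, angles in degrees, forces in N, time in s.
With the tool pointing down it reaches from about 0.35 to 0.875 m from the base axis. Payload 4.2 kg.
Tool frame: the origin (TCP) lies between the finger pads; the fingertips stand 17 mm ahead of it and the grasp point (between the pads) lies 2 mm behind it; z points along the fingers, y is the line along which they close (so a half turn about z gives the same grasp; the last joint's range is limited). The gripper opens to 87 mm and grips with 3 to 60 N. Pads are 19 mm wide; open, the fingers measure 117 mm over their backs; the gripper's body (75 mm by 190 mm) begins 51 mm behind the grasp point.
Start: joints at [-48.724, 22.042, 0.453, 0, -68.411, -14.817], TCP at [0.278, -0.56, 0.24] pointing down, gripper open.
Joint ranges: [-179.83, 179.83], [-69.29, 118.12], [-61.27, 80.66], [-181.25, 117.63], [-171.15, -9.14], [-177.46, 177.46]. Speed limits (degrees/s): [159.86, 159.86, 180, 180, 180, 180].

## Interface

Orientations are given as a 3x3 rotation matrix whose columns are the frame's x, y, z axes.
In Python, from station import r gives the robot as it stands.
- The arm moves only by the tool servo_tool, never from a script. Its argument "targets" is a list of rows, each a list of 5 numbers: the shift along the world's x, y, z in units of 30 mm (1.0 is 30 mm), then the turn about the world's z in rad, then the finger opening in mm, from 0 to 87. In form: [[x, y, z, turn, gripper], ...]. A call has exactly 5 rows; each row is the pose to reach, as a shift and turn from the pose commanded when the call began; what a row does not reach only later rows make up. A row lasts 1/12 s, in which the tool goes at most 41.7 mm and 7.16 degrees, less where a joint would pass 70% of its speed; a pose out of reach is approached as far as the arm can. A call with a gripper value outside its range is refused whole. The fingers move at their own pace and stop on an object; the grip force is fixed at half the most. Time passes only in rows, so rows that repeat a pose let the fingers close, or fill a call up. It gives the time, the measured TCP pose, the force, the opening and the grip force at its end, in the units of the state.
- r.sense(): the state, without advancing time (a new reading comes with each control period).
- r.capture(name): name is "scene" or "top" or "wrist"; returns a dict with "pixels" (384x512x3 uint8, red, green, blue), "fx", "fy", "cx", "cy" (pixels), "dist_coeffs" ([k1, k2, p1, p2, k3] as OpenCV has them; the pictures are not rectified), "world_from_camera" (4x4, takes a point from camera to world coordinates). Camera axes: x right, y down, z forward; pixel columns grow to the right and rows downward; lengths in m; the calibration is good to about 2 mm. A picture is of the moment at which its call begins. There is no depth.
- r.finish_job(): hands the job in; it is judged then, once.
The state is a dict: "time_s": time; "joints": joint angles; "joint_velocities": joint speeds; "effort": joint torques, N m; "tcp_pos": TCP position; "ee_rot": TCP orientation; "wrist_force": force on the tool from outside, world axes, zero at the start; "moment": the same for the moment, N m; "gripper_width": opening from 0.0 (shut) to 1.0 (fully open); "gripper_force": force on a finger pad.
Only numpy, scipy, OpenCV 4.12 (cv2) and the standard library are available. Lean on these libraries where they do the work, as an engineer would, in place of code of your own. Each camera call takes 0.05 s, during which the arm holds its last target. There are 200 camera calls.

## Working session

There is one attempt and no reset: what is moved stays moved. The work goes in short steps, Python scripts to look and compute and a tool call to move; the robot and the scene stay as the last step left them, time stands still between calls to the robot, and variables do not carry over. Pictures are saved under pics/ and viewed, at most 10 in all, crops included, and the job is handed in when it is done.

Besides the shell and the picture viewer there is one more tool, called after "Call:" in YAML: its name, and indented under it one key for each argument. servo_tool: Moves the arm, as the interface text tells. Its arguments: {"type":"object","properties":{"targets":{"type":"array","items":{"type":"array","items":{"type":"number"}}}},"required":["targets"]}

```bash
mkdir -p pics; ls; cat > h.py <<'E'
import numpy as np, cv2, json
from station import r
def grab(n,tag):
    c=r.capture(n); np.savez(f'pics/{tag}.npz',**{k:np.array(v) for k,v in c.items()})
    cv2.imwrite(f'pics/{tag}.png',c['pixels'][:,:,::-1]); return c
def load(tag): return dict(np.load(f'pics/{tag}.npz'))
def KD(c): return np.array([[c['fx'],0,c['cx']],[0,c['fy'],c['cy']],[0,0,1.]]),np.array(c['dist_coeffs'],float)
def rays(c,uv):
    K,D=KD(c); p=cv2.undistortPoints(np.array(uv,float).reshape(-1,1,2),K,D)[:,0]
    T=np.array(c['world_from_camera']); d=np.c_[p,np.ones(len(p))]@T[:3,:3].T
    return T[:3,3],d/np.linalg.norm(d,axis=1)[:,None]
def onz(c,uv,z):
    o,d=rays(c,uv); return o+d*((z-o[2])/d[:,2])[:,None]
def tri(l): # list of (cam,uv)
    A=np.zeros((3,3));b=np.zeros(3);R=[]
    for c,uv in l:
        o,d=rays(c,[uv]);P=np.eye(3)-np.outer(d[0],d[0]);A+=P;b+=P@o;R.append((P,o))
    x=np.linalg.solve(A,b); return x,[float(np.linalg.norm(P@(x-o))) for P,o in R]
def proj(c,X):
    T=np.linalg.inv(np.array(c['world_from_camera'])); K,D=KD(c)
    return cv2.projectPoints(np.array(X,float).reshape(-1,3),cv2.Rodrigues(T[:3,:3])[0],T[:3,3],K,D)[0][:,0]
E
python3 - <<'E'
from h import *
np.set_printoptions(precision=4,suppress=True)
ims=[]
for n in ['scene','top','wrist']:
    c=grab(n,n+'0'); print(n,c['fx'],c['dist_coeffs'],np.array(c['world_from_camera']))
print(r.sense())
a=cv2.imread('pics/scene0.png');b=cv2.imread('pics/top0.png')
cv2.imwrite('pics/top0x.png',cv2.resize(b,(800,600),interpolation=cv2.INTER_CUBIC))
cv2.imwrite('pics/scene0x.png',cv2.resize(a,(800,600),interpolation=cv2.INTER_CUBIC))
E
```

```text
pics
scene 416.8159680112403 [-0.0607  0.      0.      0.      0.    ] [[ 0.1332  0.8493 -0.5107  1.0421]
 [ 0.9911 -0.1142  0.0686 -0.0519]
 [-0.0001 -0.5153 -0.857   1.0353]
 [ 0.      0.      0.      1.    ]]
top 493.70800543372997 [-0.1341  0.      0.      0.      0.    ] [[-0.0143 -0.9893  0.1449  0.3014]
 [-0.9999  0.0147  0.0013 -0.0108]
 [-0.0034 -0.1449 -0.9894  1.4935]
 [ 0.      0.      0.      1.    ]]
wrist 343.5206398755212 [0.0351 0.     0.     0.     0.    ] [[-0.4459  0.8567  0.2592  0.2054]
 [ 0.8951  0.426   0.1318 -0.5941]
 [ 0.0026  0.2908 -0.9568  0.3848]
 [ 0.      0.      0.      1.    ]]
{'time_s': 0.15, 'joints': array([-48.7241,  22.0823,   0.401 ,  -0.0206, -68.4114, -14.8132]), 'joint_velocities': array([-0.0148, -0.1757,  0.1915,  0.1243,  0.0882, -0.0548]), 'effort': array([ -0.0004, -39.1052,  18.7587,   4.2224,   0.0124,  -0.0001]), 'tcp_pos': array([ 0.2783, -0.5592,  0.2387]), 'ee_rot': array([[-0.8953, -0.4455, -0.0008],
       [-0.4455,  0.8953,  0.0014],
       [ 0.0001,  0.0017, -1.    ]]), 'wrist_force': array([ 0.1274, -0.1466,  0.3818]), 'moment': array([ 0.0313, -0.0096, -0.0248]), 'gripper_force': 0.0, 'gripper_width': 0.9973976393994952}
```

View pics/top0x.png

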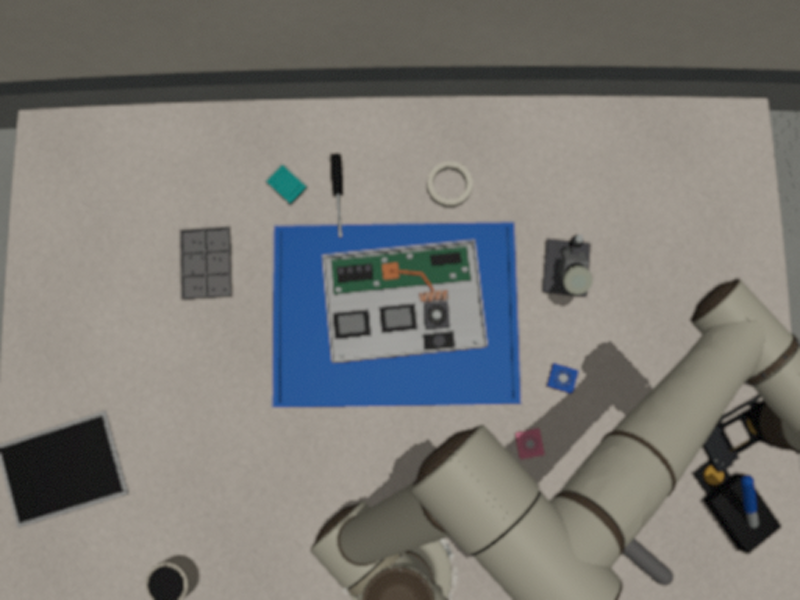

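View pics/scene0x.png

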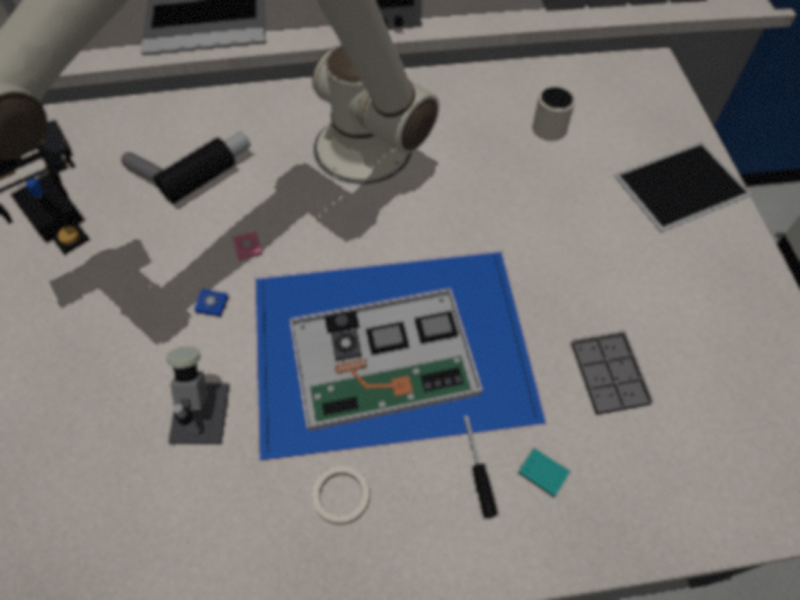

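Top view (800x600): the fan is at (436,314), the loose block at (398,318), the fixed block at (351,323), the camera head at (576,278) on the right, and the tray at (206,263) on the left.

Look-alikes: blue fan (562,378), pink fan (529,443), turquoise block (287,184). The dark steel fan and the black block inside the laptop are the ones I want. The scene view agrees: fan (346,345), loose block (388,337), fixed block (436,326).

```bash
python3 - <<'E'
from h import *
np.set_printoptions(precision=4,suppress=True)
t=load('top0');s=load('scene0')
P={'fan':((436,314),(346,345)),'loose':((398,318),(388,337)),'fixed':((351,323),(436,326)),'lens':((577,277),(183,357)),'spk':((438,341),(342,321)),'tray':((206,263),(611,372)),
'LnearR':((488,346),(290,318)),'LnearL':((331,361),(450,292)),'LfarL':((323,254),(482,390)),'LfarR':((475,240),(308,427))}
for k,(a,b) in P.items():
    x,e=tri([(t,np.array(a)*.64),(s,np.array(b)*.64)]); print(k,x,np.array(e)*1e3)
E
```

```text
fan [ 0.4947 -0.0793  0.0172] [0.6407 0.6407]
loose [ 0.4882 -0.0048  0.0165] [1.701 1.701]
fixed [0.4793 0.0844 0.0199] [0.322 0.322]
lens [ 0.5433 -0.331   0.1307] [0.1789 0.1789]
spk [ 0.4427 -0.0822  0.0134] [0.6611 0.6611]
tray [0.6049 0.3741 0.0075] [1.7222 1.7222]
LnearR [ 0.4305 -0.1757  0.0245] [2.0995 2.0995]
LnearL [0.4071 0.1233 0.0129] [0.1726 0.1726]
LfarL [0.615  0.1395 0.0249] [1.7972 1.7972]
LfarR [ 0.6395 -0.157   0.0187] [2.4657 2.4657]
```

Call:
servo_tool:
  targets:
    - [0.4, 1.2, 0, 0.08, 87]
    - [0.9, 2.4, 0, 0.16, 87]
    - [1.4, 3.6, 0, 0.24, 87]
    - [1.9, 4.8, 0, 0.32, 87]
    - [2.3, 6.1, 0, 0.4, 87]

```text
time_s: 0.57
tcp_pos: [0.3479, -0.3751, 0.2391]
ee_rot: [[-0.649, -0.761, -0.0], [-0.761, 0.649, 0.0], [0.0, 0.0, -1.0]]
wrist_force: [0.9, -0.7, -0.0]
gripper_width: 1.002
gripper_force: 0.0
```

Call:
servo_tool:
  targets:
    - [0.4, 1.2, 0, 0.08, 87]
    - [0.9, 2.4, 0, 0.16, 87]
    - [1.4, 3.6, 0, 0.24, 87]
    - [1.9, 4.8, 0, 0.32, 87]
    - [2.3, 6.1, 0, 0.4, 87]

```text
time_s: 0.98
tcp_pos: [0.417, -0.1918, 0.2396]
ee_rot: [[-0.301, -0.954, 0.0], [-0.954, 0.301, -0.0], [0.0, -0.0, -1.0]]
wrist_force: [1.0, -0.7, -0.6]
gripper_width: 0.996
gripper_force: 0.0
```

Call:
servo_tool:
  targets:
    - [0.5, 1.3, 0, 0.08, 87]
    - [1.0, 2.6, 0, 0.16, 87]
    - [1.5, 3.9, 0, 0.24, 87]
    - [2.0, 5.1, 0, 0.32, 87]
    - [2.4, 6.3, 0, 0.4, 87]

```text
time_s: 1.4
tcp_pos: [0.4889, -0.0023, 0.2396]
ee_rot: [[0.096, -0.995, 0.0], [-0.995, -0.096, 0.0], [-0.0, -0.0, -1.0]]
wrist_force: [0.5, -1.3, -1.1]
gripper_width: 1.003
gripper_force: 0.0
```

```bash
python3 - <<'E'
from h import *
np.set_printoptions(precision=4,suppress=True)
s=r.sense(); print(s['time_s'],s['tcp_pos'],s['ee_rot'],s['joints'])
c=grab('wrist','w1'); print(np.array(c['world_from_camera']))
cv2.imwrite('pics/w1x.png',cv2.resize(c['pixels'][:,:,::-1],(800,600),interpolation=cv2.INTER_CUBIC))
grab('top','top1');grab('scene','scene1')
E
```

```text
1.4 [ 0.4889 -0.0023  0.2396] [[ 0.0956 -0.9954  0.0003]
 [-0.9954 -0.0956  0.0001]
 [-0.     -0.0003 -1.    ]] [ 18.8092   8.6937 -18.0758   0.0023 -63.2121 -13.3257]
[[-0.9954 -0.0923 -0.0268  0.4949]
 [-0.0961  0.9523  0.2895 -0.081 ]
 [-0.0012  0.2908 -0.9568  0.3858]
 [ 0.      0.      0.      1.    ]]
```

View pics/w1x.png

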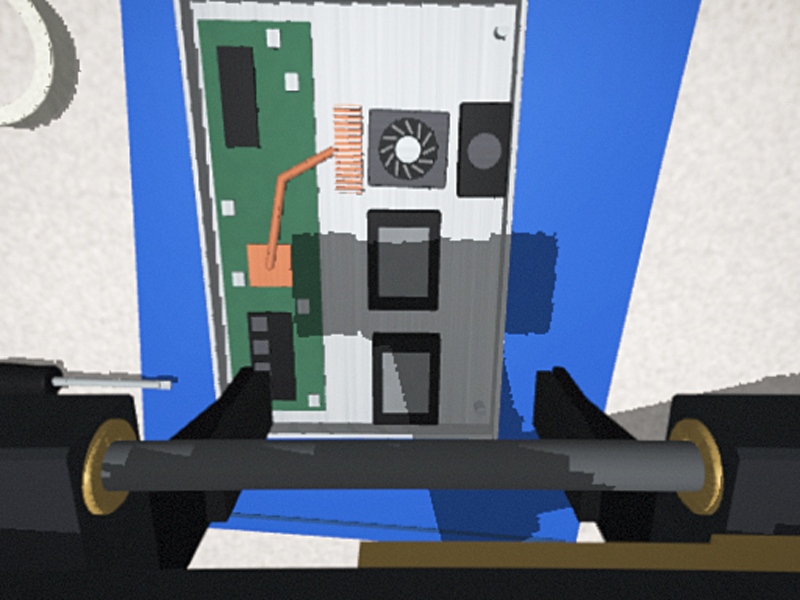

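The wrist view (800x600) shows the loose block at (368..440, 210..310), the fixed block at (373..439, 334..424), and the dark steel fan at (369..448, 109..187) with its rotor at (408,150). The fin stack is at (348,148) and the speaker at (484,150). The fan and block are the right colours, not the look-alikes.

```bash
cat >> h.py <<'E'
def dark_rects(c,box,thr=60,amin=500,amax=9000):
    x0,y0,x1,y1=box; g=cv2.cvtColor(np.ascontiguousarray(c['pixels']),cv2.COLOR_RGB2GRAY)
    m=np.zeros_like(g); m[y0:y1,x0:x1]=(g[y0:y1,x0:x1]<thr)*255
    m=cv2.morphologyEx(m,cv2.MORPH_OPEN,np.ones((3,3)))
    cs,_=cv2.findContours(m,cv2.RETR_EXTERNAL,cv2.CHAIN_APPROX_NONE); out=[]
    for k in cs:
        if amin<cv2.contourArea(k)<amax:
            h=cv2.convexHull(k); q=cv2.approxPolyDP(h,5,True)[:,0]
            out.append((cv2.contourArea(k),cv2.minAreaRect(k),q))
    return out
E
python3 - <<'E'
from h import *
np.set_printoptions(precision=4,suppress=True)
c=load('w1')
for a,rc,q in dark_rects(c,(220,60,330,275)):
    print(a,rc); print(q.tolist()); print(onz(c,q,0.022)[:,:2].tolist())
g=cv2.cvtColor(c['pixels'],cv2.COLOR_RGB2GRAY)
# fan mask
for thr in (100,120):
  for a,rc,q in dark_rects(c,(230,60,292,130),thr,800): print(thr,a,rc,q.tolist(),onz(c,q,0.023)[:,:2].tolist())
E
```

```text
2396.5 ((259.5, 242.0), (58.0, 43.0), 90.0)
[[280, 213], [279, 271], [239, 271], [239, 213]]
[[0.45768677220547294, 0.04484081767062209], [0.45054622009194345, 0.11708194844508168], [0.49758815624257, 0.12165691478586774], [0.5034723482448162, 0.04928028776564114]]
2815.0 ((258.0, 165.99998474121094), (45.99999237060547, 63.99999237060547), 0.0)
[[237, 134], [281, 136], [279, 198], [236, 197]]
[[0.5125978466433165, -0.03789890101888959], [0.4665185629793735, -0.04027023122489578], [0.46081220299305786, 0.027464249270306038], [0.5082881894194072, 0.03090171468712377]]
1813.5 ((309.3597412109375, 95.44571685791016), (32.62969970703125, 60.50287628173828), 2.726310968399048)
[[327, 66], [323, 125], [294, 125], [295, 67]]
[[0.42941156235442496, -0.11225510865206292], [0.42450205886880676, -0.055597185391291284], [0.4544110368183296, -0.05277158172420918], [0.4606583592368115, -0.1084420245059434]]
120 2373.5 ((260.7515869140625, 94.7100601196289), (51.35893630981445, 48.52119827270508), 2.290609836578369) [[237, 70], [287, 73], [284, 119], [236, 117]] [[0.517396915681736, -0.10017458873930798], [0.46791057041625916, -0.10215449396100723], [0.4655462835865011, -0.05787757145292606], [0.5149196090027409, -0.05512606746177208]]
```

```bash
python3 - <<'E'
from h import *
np.set_printoptions(precision=4,suppress=True)
c=load('w1'); p=c['pixels'].astype(int)
blue=(p[:,:,2]-p[:,:,0]>60)&(p[:,:,2]-p[:,:,1]>40)
for side in ('near','far'):
    uv=[]
    for v in range(6,270,2):
        row=blue[v]
        if side=='near':
            u=np.where(row[300:360])[0]
            if len(u): uv.append((300+u[0]-.5,v))
        else:
            u=np.where(row[60:150])[0]
            if len(u): uv.append((60+u[-1]+.5,v))
    P=onz(c,uv,.024)[:,:2]
    for _ in range(5):
        k=np.polyfit(P[:,1],P[:,0],1); e=P[:,0]-np.polyval(k,P[:,1]); P=P[abs(e)<max(2*e.std(),5e-4)]
    print(side,len(P),'yaw',-np.degrees(np.arctan(k[0])),'x at y=0',k[1],e.std())
E
```

```text
near 122 yaw 5.142536026817362 x at y=0 0.4141587698424013 0.000301076105959368
far 125 yaw 4.983573956870927 x at y=0 0.6251480476725925 0.000298413871665121
```

Call:
servo_tool:
  targets:
    - [-0.13, -0.1, -0.8, -0.0075, 75]
    - [-0.13, -0.1, -1.6, -0.0075, 75]
    - [-0.13, -0.1, -2.4, -0.0075, 75]
    - [-0.13, -0.1, -3.3, -0.0075, 75]
    - [-0.13, -0.1, -3.3, -0.0075, 75]

```text
time_s: 1.97
tcp_pos: [0.4803, -0.0093, 0.1359]
ee_rot: [[0.08, -0.997, -0.011], [-0.997, -0.08, -0.002], [0.001, 0.011, -1.0]]
wrist_force: [-0.3, 0.2, -0.4]
gripper_width: 0.867
gripper_force: 0.0
```

```bash
python3 - <<'E'
from h import *
np.set_printoptions(precision=4,suppress=True)
c=grab('wrist','w2'); s=r.sense(); print(s['time_s'],s['tcp_pos'],s['ee_rot'][:,1])
g=cv2.cvtColor(c['pixels'],cv2.COLOR_RGB2GRAY)
pr=proj(c,[[.485,-.005,.022],[.477,.083,.022],[.4914,-.079,.023]]);print(pr)
cv2.imwrite('pics/w2x.png',c['pixels'][:,:,::-1])
for a,rc,q in dark_rects(c,(180,100,340,300),60,1500,20000): print(a,rc,q.tolist(),onz(c,q,.022)[:,:2].tolist())
E
```

```text
2.0167 [ 0.4823 -0.009   0.1385] [-0.9967 -0.0814  0.0068]
[[247.7492 202.1446]
 [249.5781 299.3631]
 [246.2896 105.2219]]
3148.0 ((259.5, 279.0), (40.0, 159.0), 90.0) [[339, 294], [221, 299], [183, 294], [180, 282], [222, 260], [277, 259]] [[0.4004449368208851, 0.07185697487445512], [0.5016707015044193, 0.08442520930225587], [0.534395785658379, 0.08180956072791402], [0.5371744574020957, 0.07039587877910385], [0.5027560360395956, 0.04722091850654643], [0.4569974947943358, 0.04286198095472889]]
5214.5 ((244.0, 200.0), (86.0, 64.0), 90.0) [[274, 157], [275, 241], [217, 243], [213, 159]] [[0.467621348900837, -0.04265009660744352], [0.46021415062070997, 0.02672726042707982], [0.5076488275718484, 0.03211030627255487], [0.5139469657549786, -0.03743621593181554]]
```

View pics/w2x.png

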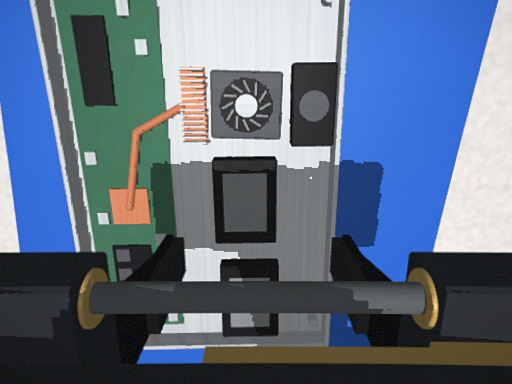

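```bash
python3 - <<'E'
from h import *
np.set_printoptions(precision=4,suppress=True)
a=load('w1');b=load('w2')
for p,q in (((279,198),(275,241)),((236,197),(217,243)),((280,213),(277,259)),((239,213),(222,260)),((408*.64,150*.64),(246,105))):
    print(tri([(a,p),(b,q)]))
for q in [[[213,70.5],[283,70.5],[281.5,138.5],[211.5,138.5]]]: print(onz(b,q,.023))
E
```

```text
(array([0.46  , 0.029 , 0.0169]), [0.0003188646176322024, 0.00031886461763215606])
(array([0.5076, 0.0292, 0.0281]), [0.0004721714857968934, 0.0004721714857970001])
(array([0.456 , 0.0491, 0.0096]), [0.00041806347582526096, 0.0004180634758253972])
(array([0.5037, 0.054 , 0.0088]), [0.00011154843207910593, 0.0001115484320789896])
(array([ 0.4915, -0.0784,  0.0128]), [0.0004996619334026998, 0.0004996619334026332])
[[ 0.5164 -0.1005  0.023 ]
 [ 0.4672 -0.1046  0.023 ]
 [ 0.4634 -0.0572  0.023 ]
 [ 0.5156 -0.053   0.023 ]]
```

Call:
servo_tool:
  targets:
    - [0, 0, -1.0, 0, 75]
    - [0, 0, -2.0, 0, 75]
    - [0, 0, -3.0, 0, 75]
    - [0, 0, -3.6, 0, 75]
    - [0, 0, -3.7, 0, 75]

```text
time_s: 2.43
tcp_pos: [0.4836, -0.0083, 0.0282]
ee_rot: [[0.082, -0.997, -0.004], [-0.997, -0.082, -0.001], [0.001, 0.004, -1.0]]
wrist_force: [-1.2, -0.0, 0.8]
gripper_width: 0.866
gripper_force: 0.0
```

Call:
servo_tool:
  targets:
    - [0, 0, 0, 0, 75]
    - [0, 0, 0, 0, 75]
    - [0, 0, 0, 0, 75]
    - [0, 0, 0, 0, 75]
    - [0, 0, 0, 0, 75]

```text
time_s: 2.85
tcp_pos: [0.4854, -0.0073, 0.0308]
ee_rot: [[0.083, -0.997, 0.003], [-0.997, -0.083, 0.001], [-0.001, -0.003, -1.0]]
wrist_force: [0.3, -0.3, -0.3]
gripper_width: 0.864
gripper_force: 0.0
```

Call:
servo_tool:
  targets:
    - [0, 0, -0.05, 0.005, 45]
    - [0, 0, -0.05, 0.005, 30]
    - [0, 0, -0.05, 0.005, 30]
    - [0, 0, -0.05, 0.005, 30]
    - [0, 0, -0.05, 0.005, 30]

```text
time_s: 3.27
tcp_pos: [0.485, -0.0074, 0.0281]
ee_rot: [[0.089, -0.996, 0.001], [-0.996, -0.089, 0.0], [-0.0, -0.001, -1.0]]
wrist_force: [-0.5, 0.3, 1.5]
gripper_width: 0.57
gripper_force: 29.2
```

Call:
servo_tool:
  targets:
    - [-0.03, 0.3, 0, 0, 30]
    - [-0.05, 0.55, 0, 0, 30]
    - [-0.05, 0.55, 0, 0, 30]
    - [-0.05, 0.55, 0, 0, 30]
    - [-0.05, 0.55, 0, 0, 30]

```text
time_s: 3.68
tcp_pos: [0.4832, 0.0096, 0.0281]
ee_rot: [[0.089, -0.996, 0.0], [-0.996, -0.089, 0.0], [-0.0, -0.0, -1.0]]
wrist_force: [-0.0, 1.9, 1.3]
gripper_width: 0.572
gripper_force: 30.0
```

```bash
python3 - <<'E'
from h import *
np.set_printoptions(precision=4,suppress=True)
c=grab('wrist','w3'); s=r.sense(); print(s['time_s'],s['tcp_pos'],s['ee_rot'][:,1],s['wrist_force'])
cv2.imwrite('pics/w3x.png',cv2.resize(c['pixels'][90:,:,::-1],None,fx=1.5,fy=1.5))
E
```

```text
3.7333 [0.4832 0.0094 0.0281] [-0.996  -0.0889 -0.0005] [-0.6315  1.6039  1.3796]
```

View pics/w3x.png

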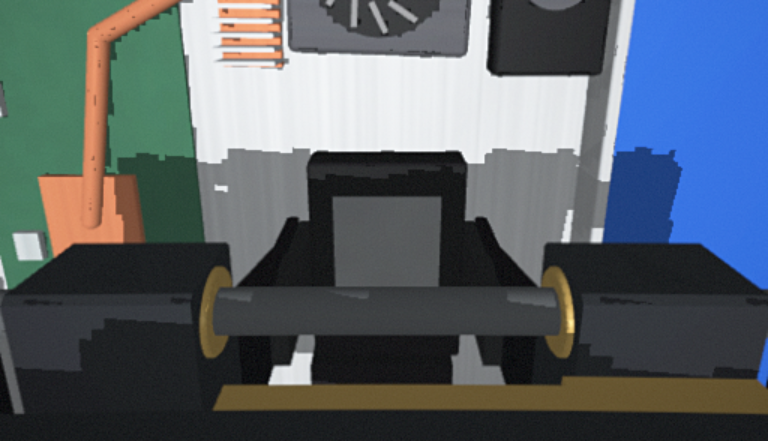

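The block is gripped (49.7 mm measured) and moves with the tool. I'll push on to contact.

Call:
servo_tool:
  targets:
    - [0, 0.04, 0, 0, 30]
    - [0, 0.08, 0, 0, 30]
    - [0, 0.12, 0, 0, 30]
    - [0, 0.16, 0, 0, 30]
    - [0, 0.16, 0, 0, 30]

```text
time_s: 4.15
tcp_pos: [0.4829, 0.0129, 0.0281]
ee_rot: [[0.088, -0.996, -0.001], [-0.996, -0.088, -0.001], [0.001, 0.001, -1.0]]
wrist_force: [1.1, -5.6, 2.9]
gripper_width: 0.569
gripper_force: 30.0
```

Call:
servo_tool:
  targets:
    - [-0.01, 0.03, 0, 0, 30]
    - [-0.01, 0.06, 0, 0, 30]
    - [-0.01, 0.09, 0, 0, 30]
    - [-0.01, 0.09, 0, 0, 30]
    - [-0.01, 0.09, 0, 0, 30]

```text
time_s: 4.57
tcp_pos: [0.4828, 0.0132, 0.0281]
ee_rot: [[0.088, -0.996, -0.001], [-0.996, -0.088, -0.004], [0.004, 0.002, -1.0]]
wrist_force: [5.1, -19.3, 0.3]
gripper_width: 0.567
gripper_force: 30.0
```

Call:
servo_tool:
  targets:
    - [0.01, -0.06, 0, 0, 30]
    - [0.01, -0.08, 0, 0, 30]
    - [0.01, -0.08, 0, 0, 60]
    - [0.01, -0.08, 0, 0, 75]
    - [0.01, -0.08, 0, 0, 75]

```text
time_s: 4.98
tcp_pos: [0.483, 0.0145, 0.0278]
ee_rot: [[0.088, -0.996, -0.0], [-0.996, -0.088, 0.0], [-0.0, 0.0, -1.0]]
wrist_force: [0.4, 0.8, -0.3]
gripper_width: 0.718
gripper_force: 0.0
```

Call:
servo_tool:
  targets:
    - [0, -0.0, 0.9, 0, 75]
    - [0, -0.2, 1.8, 0, 75]
    - [0.1, -0.6, 2.6, 0, 75]
    - [0.1, -1.0, 3.4, 0, 75]
    - [0.1, -1.0, 4.1, 0, 75]

```text
time_s: 5.4
tcp_pos: [0.486, -0.0165, 0.1525]
ee_rot: [[0.088, -0.996, 0.001], [-0.996, -0.088, 0.0], [-0.0, -0.001, -1.0]]
wrist_force: [0.2, 0.7, -0.1]
gripper_width: 0.859
gripper_force: 0.0
```

Call:
servo_tool:
  targets:
    - [0, -0.2, 0, 0, 75]
    - [0, -0.2, 0, 0, 75]
    - [0, -0.2, 0, 0, 75]
    - [0, -0.2, 0, 0, 75]
    - [0, -0.2, 0, 0, 75]

```text
time_s: 5.82
tcp_pos: [0.4854, -0.0217, 0.1499]
ee_rot: [[0.089, -0.996, -0.003], [-0.996, -0.089, -0.0], [0.0, 0.003, -1.0]]
wrist_force: [-0.6, 0.7, 0.0]
gripper_width: 0.862
gripper_force: 0.0
```

```bash
python3 - <<'E'
from h import *
np.set_printoptions(precision=4,suppress=True)
c=grab('wrist','w4'); s=r.sense(); print(s['time_s'],s['tcp_pos'],s['ee_rot'][:,1],s['wrist_force'])
grab('top','top4');grab('scene','scene4')
cv2.imwrite('pics/w4x.png',cv2.resize(c['pixels'][:,90:420,::-1],(688,800))[:600])
E
```

```text
5.8667 [ 0.4856 -0.0217  0.15  ] [-0.996  -0.0888  0.0022] [-0.45    0.3905 -0.8697]
```

View pics/w4x.png

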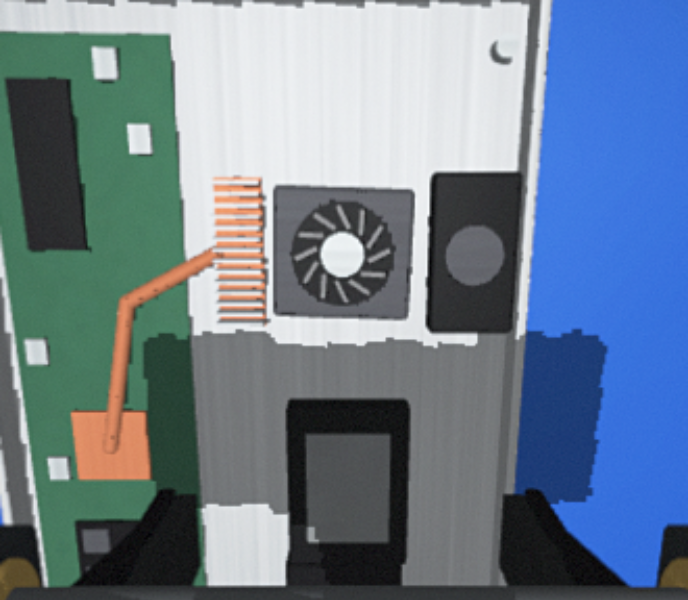

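The block is released. The fan (340,252) stands clear with open floor on both of its y sides; the joint between the blocks isn't visible from here. Next I'll turn for the fan grasp and check the joint from there.

Call:
servo_tool:
  targets:
    - [0, -0.3, 0.3, -0.11, 80]
    - [0, -0.6, 0.6, -0.22, 80]
    - [0.1, -0.9, 0.9, -0.33, 80]
    - [0.1, -1.2, 1.2, -0.44, 80]
    - [0.1, -1.5, 1.5, -0.55, 80]

```text
time_s: 6.38
tcp_pos: [0.489, -0.0672, 0.1961]
ee_rot: [[-0.45, -0.893, -0.001], [-0.893, 0.45, -0.0], [0.0, 0.001, -1.0]]
wrist_force: [0.1, 0.4, 0.3]
gripper_width: 0.915
gripper_force: 0.0
```

Call:
servo_tool:
  targets:
    - [0, -0.1, 0, -0.11, 80]
    - [0, -0.2, 0, -0.22, 80]
    - [0.1, -0.3, 0, -0.33, 80]
    - [0.1, -0.4, 0, -0.44, 80]
    - [0.1, -0.4, 0, -0.55, 80]

```text
time_s: 6.8
tcp_pos: [0.492, -0.0792, 0.1956]
ee_rot: [[-0.851, -0.526, -0.001], [-0.526, 0.851, -0.0], [0.001, 0.0, -1.0]]
wrist_force: [-0.5, 0.3, 1.0]
gripper_width: 0.917
gripper_force: 0.0
```

Call:
servo_tool:
  targets:
    - [0, 0, 0, -0.11, 80]
    - [0, 0, 0, -0.22, 80]
    - [0, 0, 0, -0.33, 80]
    - [0, 0, 0, -0.471, 80]
    - [0, 0, 0, -0.471, 80]

```text
time_s: 7.22
tcp_pos: [0.492, -0.0788, 0.1957]
ee_rot: [[-0.996, -0.086, -0.001], [-0.086, 0.996, -0.0], [0.001, 0.0, -1.0]]
wrist_force: [0.2, 0.3, 0.4]
gripper_width: 0.917
gripper_force: 0.0
```

```bash
python3 - <<'E'
from h import *
np.set_printoptions(precision=4,suppress=True)
c=grab('wrist','w5'); s=r.sense(); print(s['time_s'],s['tcp_pos'],s['ee_rot'],s['joints'])
cv2.imwrite('pics/w5x.png',cv2.resize(c['pixels'][:,:,::-1],(800,600),interpolation=cv2.INTER_CUBIC))
E
```

```text
7.2667 [ 0.492  -0.0788  0.1957] [[-0.996  -0.089  -0.0007]
 [-0.089   0.996  -0.0001]
 [ 0.0007  0.     -1.    ]] [  9.6029  11.9834 -20.7383  -0.0043 -57.3175 -94.4949]
```

View pics/w5x.png

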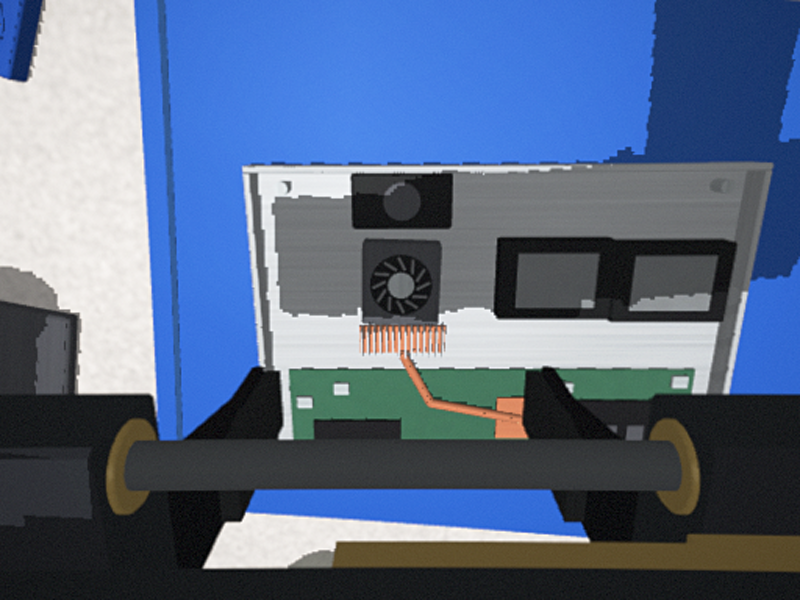

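The wrist view shows the blocks touching at about (612,280), possibly with a step of 2-3 px. The fan is at (401,285) between the speaker (402,200) and the fin stack (402,340). I'll measure the step.

```bash
python3 - <<'E'
from h import *
np.set_printoptions(precision=4,suppress=True)
c=load('w5'); g=cv2.cvtColor(c['pixels'],cv2.COLOR_RGB2GRAY).astype(float)
def edge(col,lo,hi,sgn):
    d=np.diff(g[lo:hi,col])*sgn; i=int(np.argmax(d)); 
    w=d[max(i-1,0):i+2].clip(0); return lo+ (np.arange(max(i-1,0),i+2)[:len(w)]@w)/w.sum()+.5
R=np.array([[np.cos(np.radians(5.06)),-np.sin(np.radians(5.06))],[np.sin(np.radians(5.06)),np.cos(np.radians(5.06))]])
for nm,cols in (('loose',range(325,386,5)),('fixed',range(400,462,5))):
    for w,(lo,hi,s,z) in {'near':(140,165,-1,.022),'far':(194,215,1,.022)}.items():
        uv=[(k,edge(k,lo,hi,s)) for k in cols]
        P=onz(c,uv,z)[:,:2]@R   # laptop axes
        k=np.polyfit(P[:,1],P[:,0],1); print(nm,w,'x med %.4f'%np.median(P[:,0]),'slope deg %.2f'%np.degrees(k[0]),(P[:,0]*1e3).round(1))
# y-faces
def edgeh(row,lo,hi,sgn):
    d=np.diff(g[row,lo:hi])*sgn;i=int(np.argmax(d));return lo+i+.5
for row in (160,170,180,190):
    print(row,g[row,384:402].round())
E
python3 - <<'E'
import cv2
im=cv2.imread('pics/w5.png')[140:220,300:480]
cv2.imwrite('pics/w5c.png',cv2.resize(cv2.convertScaleAbs(im,alpha=2.2),(720,320),interpolation=cv2.INTER_CUBIC))
E
```

```text
loose near x med 0.4541 slope deg 0.27 [454.  454.  454.  454.  454.1 454.1 454.1 454.2 454.1 454.3 454.2 454.2
 454.2]
loose far x med 0.5055 slope deg 0.23 [505.4 505.4 505.4 505.4 505.5 505.5 505.5 505.5 505.5 505.6 505.6 505.6
 505.7]
fixed near x med 0.4558 slope deg 0.13 [455.7 455.7 455.7 455.8 455.7 455.7 455.8 455.8 455.8 455.8 455.8 455.7
 455.9]
fixed far x med 0.5075 slope deg 0.18 [507.4 507.4 507.5 507.4 507.4 507.5 507.5 507.5 507.5 507.6 507.6 507.6
 507.6]
160 [23. 22. 21. 18. 22. 20. 21. 27. 20. 23. 19. 20. 17. 20. 16. 19. 17. 19.]
170 [14. 13. 20. 20. 18. 23. 22. 21. 18. 24. 25. 22. 15. 14. 13. 15. 19. 20.]
180 [18. 19. 21. 25. 17. 23. 20. 22. 18. 18. 22. 15. 16. 21. 25. 18. 17. 24.]
190 [23. 26. 27. 22. 22. 26. 23. 13. 18. 21. 22. 18.  8. 24. 16. 26. 16. 10.]
```

View pics/w5c.png

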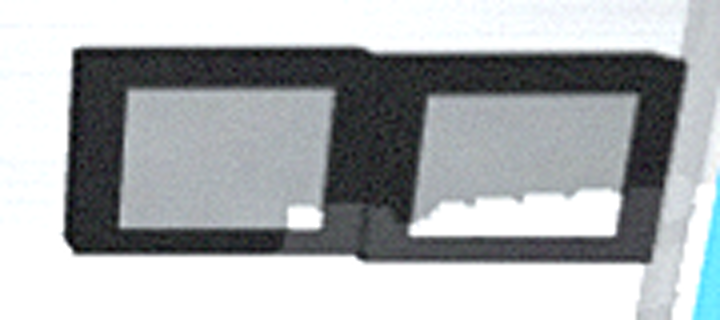

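The blocks butt, but the loose one sits 1.8 mm too far towards -x. I'll re-grip it and level the ends.

Call:
servo_tool:
  targets:
    - [0, 0.3, 0, 0.11, 75]
    - [-0.1, 0.7, 0, 0.22, 75]
    - [-0.1, 1.2, 0, 0.33, 75]
    - [-0.2, 1.6, 0, 0.44, 75]
    - [-0.2, 2.0, 0, 0.55, 75]

```text
time_s: 7.68
tcp_pos: [0.4856, -0.0183, 0.1959]
ee_rot: [[-0.798, -0.603, -0.001], [-0.603, 0.798, -0.0], [0.001, 0.0, -1.0]]
wrist_force: [0.1, 0.0, 1.0]
gripper_width: 0.867
gripper_force: 0.0
```

Call:
servo_tool:
  targets:
    - [0, 0.3, -0.3, 0.11, 75]
    - [0, 0.6, -0.6, 0.22, 75]
    - [0, 0.9, -0.9, 0.33, 75]
    - [0, 1.1, -1.2, 0.44, 75]
    - [0, 1.1, -1.5, 0.55, 75]

```text
time_s: 8.1
tcp_pos: [0.4862, 0.0151, 0.1506]
ee_rot: [[-0.364, -0.931, 0.0], [-0.931, 0.364, 0.0], [-0.0, -0.0, -1.0]]
wrist_force: [-0.1, -0.6, 0.7]
gripper_width: 0.86
gripper_force: 0.0
```

Call:
servo_tool:
  targets:
    - [0, 0, 0, 0.11, 75]
    - [0, 0, -0.5, 0.22, 75]
    - [0, 0, -1.0, 0.33, 75]
    - [0, 0, -1.5, 0.47, 75]
    - [0, 0, -1.5, 0.47, 75]

```text
time_s: 8.52
tcp_pos: [0.4841, 0.0136, 0.1034]
ee_rot: [[0.092, -0.996, -0.006], [-0.996, -0.092, -0.002], [0.001, 0.006, -1.0]]
wrist_force: [-0.0, -0.8, 0.1]
gripper_width: 0.862
gripper_force: 0.0
```

Call:
servo_tool:
  targets:
    - [0, 0, 0, 0, 75]
    - [0, 0, 0, 0, 75]
    - [0, 0, 0, 0, 75]
    - [0, 0, 0, 0, 75]
    - [0, 0, 0, 0, 75]

```text
time_s: 8.93
tcp_pos: [0.4865, 0.0142, 0.1068]
ee_rot: [[0.087, -0.996, 0.001], [-0.996, -0.087, 0.0], [-0.0, -0.001, -1.0]]
wrist_force: [0.9, -0.1, -0.0]
gripper_width: 0.858
gripper_force: 0.0
```

Call:
servo_tool:
  targets:
    - [-0.06, 0, -0.7, 0.002, 75]
    - [-0.06, 0, -1.4, 0.002, 75]
    - [-0.06, 0, -2.1, 0.002, 75]
    - [-0.06, 0, -2.6, 0.002, 75]
    - [-0.06, 0, -2.6, 0.002, 75]

```text
time_s: 9.35
tcp_pos: [0.4827, 0.0136, 0.0259]
ee_rot: [[0.089, -0.996, -0.005], [-0.996, -0.089, -0.002], [0.001, 0.005, -1.0]]
wrist_force: [-0.6, -0.4, 0.3]
gripper_width: 0.867
gripper_force: 0.0
```

Call:
servo_tool:
  targets:
    - [0, 0, 0, 0, 75]
    - [0, 0, 0, 0, 75]
    - [0, 0, 0, 0, 75]
    - [0, 0, 0, 0, 75]
    - [0, 0, 0, 0, 75]

```text
time_s: 9.77
tcp_pos: [0.4848, 0.0143, 0.0289]
ee_rot: [[0.089, -0.996, 0.002], [-0.996, -0.089, 0.001], [-0.0, -0.002, -1.0]]
wrist_force: [0.4, -0.3, 0.4]
gripper_width: 0.859
gripper_force: 0.0
```

Call:
servo_tool:
  targets:
    - [0, 0, 0, 0, 45]
    - [0, 0, 0, 0, 30]
    - [0, 0, 0, 0, 30]
    - [0, 0.04, 0, 0, 30]
    - [0, 0.08, 0, 0, 30]

```text
time_s: 10.18
tcp_pos: [0.4834, 0.0161, 0.0279]
ee_rot: [[0.089, -0.996, -0.002], [-0.996, -0.089, -0.001], [0.001, 0.002, -1.0]]
wrist_force: [0.2, -4.9, 4.3]
gripper_width: 0.57
gripper_force: 29.1
```

Call:
servo_tool:
  targets:
    - [0, 0, 0, 0, 30]
    - [0, 0, 0, 0, 30]
    - [0, 0, 0, 0, 30]
    - [0, 0, 0, 0, 30]
    - [0, 0, 0, 0, 30]

```text
time_s: 10.6
tcp_pos: [0.4834, 0.0161, 0.0279]
ee_rot: [[0.089, -0.996, -0.002], [-0.996, -0.089, -0.001], [0.001, 0.002, -1.0]]
wrist_force: [-3.9, -2.9, 3.4]
gripper_width: 0.569
gripper_force: 30.0
```

Call:
servo_tool:
  targets:
    - [0.0, -0.05, 0, 0, 30]
    - [0.03, -0.06, 0, 0, 30]
    - [0.06, -0.06, 0, 0, 30]
    - [0.06, -0.06, 0, 0, 30]
    - [0.06, -0.06, 0, 0, 30]

```text
time_s: 11.02
tcp_pos: [0.4868, 0.015, 0.028]
ee_rot: [[0.089, -0.996, 0.001], [-0.996, -0.089, 0.001], [-0.0, -0.001, -1.0]]
wrist_force: [0.5, 0.0, -2.0]
gripper_width: 0.572
gripper_force: 30.0
```

Call:
servo_tool:
  targets:
    - [-0.03, 0, 0, 0, 30]
    - [-0.06, 0, 0, 0, 30]
    - [-0.06, 0, 0, 0, 30]
    - [-0.06, 0.0, 0, 0, 30]
    - [-0.06, 0.0, 0, 0, 30]

```text
time_s: 11.43
tcp_pos: [0.4842, 0.0147, 0.028]
ee_rot: [[0.089, -0.996, -0.0], [-0.996, -0.089, 0.0], [-0.0, 0.0, -1.0]]
wrist_force: [0.1, -0.4, -1.2]
gripper_width: 0.571
gripper_force: 30.0
```

Call:
servo_tool:
  targets:
    - [0, 0.03, 0, 0, 30]
    - [0, 0.06, 0, 0, 30]
    - [0, 0.06, 0, 0, 30]
    - [0, 0.06, 0, 0, 30]
    - [0, 0.06, 0, 0, 30]

```text
time_s: 11.85
tcp_pos: [0.4843, 0.0162, 0.0281]
ee_rot: [[0.089, -0.996, -0.0], [-0.996, -0.089, -0.0], [0.0, 0.0, -1.0]]
wrist_force: [0.9, -5.0, -0.8]
gripper_width: 0.571
gripper_force: 30.0
```

Call:
servo_tool:
  targets:
    - [0.01, -0.03, 0, 0, 30]
    - [0.01, -0.04, 0, 0, 30]
    - [0.01, -0.04, 0, 0, 60]
    - [0.01, -0.04, 0, 0, 75]
    - [0.01, -0.04, 0, 0, 75]

```text
time_s: 12.27
tcp_pos: [0.4849, 0.0156, 0.0282]
ee_rot: [[0.09, -0.996, 0.001], [-0.996, -0.09, 0.0], [-0.0, -0.001, -1.0]]
wrist_force: [-0.7, 0.0, -0.5]
gripper_width: 0.717
gripper_force: 0.0
```

Call:
servo_tool:
  targets:
    - [0, 0, 0.9, 0, 75]
    - [0, -0.3, 1.8, 0, 75]
    - [0, -0.8, 2.7, -0.11, 75]
    - [0, -1.3, 3.6, -0.22, 80]
    - [0.1, -1.8, 4.2, -0.33, 80]

```text
time_s: 12.68
tcp_pos: [0.4881, -0.039, 0.1569]
ee_rot: [[-0.242, -0.97, 0.004], [-0.97, 0.242, 0.001], [-0.001, -0.003, -1.0]]
wrist_force: [1.1, 0.1, -0.1]
gripper_width: 0.899
gripper_force: 0.0
```

Call:
servo_tool:
  targets:
    - [0, -0.3, 0.3, -0.11, 80]
    - [0, -0.6, 0.6, -0.22, 80]
    - [0.1, -0.9, 0.9, -0.33, 80]
    - [0.1, -1.2, 1.2, -0.44, 80]
    - [0.1, -1.3, 1.3, -0.55, 80]

```text
time_s: 13.1
tcp_pos: [0.4913, -0.0784, 0.1946]
ee_rot: [[-0.715, -0.699, 0.003], [-0.699, 0.715, 0.0], [-0.002, -0.002, -1.0]]
wrist_force: [1.0, 0.3, 0.4]
gripper_width: 0.921
gripper_force: 0.0
```

Call:
servo_tool:
  targets:
    - [0, 0, 0, -0.11, 80]
    - [0, 0, 0, -0.22, 80]
    - [0, 0, 0, -0.33, 80]
    - [0, 0, 0, -0.44, 80]
    - [0, 0, 0, -0.55, 80]

```text
time_s: 13.52
tcp_pos: [0.4905, -0.0776, 0.1931]
ee_rot: [[-0.975, -0.223, 0.0], [-0.223, 0.975, 0.0], [-0.0, 0.0, -1.0]]
wrist_force: [-0.3, 0.3, 0.4]
gripper_width: 0.92
gripper_force: 0.0
```

Call:
servo_tool:
  targets:
    - [0, 0, 0, -0.11, 80]
    - [0, 0, 0, -0.141, 80]
    - [0, 0, 0, -0.141, 80]
    - [0, 0, 0, -0.141, 80]
    - [0, 0, 0, -0.141, 80]

```text
time_s: 13.93
tcp_pos: [0.4905, -0.0777, 0.1931]
ee_rot: [[-0.996, -0.09, 0.0], [-0.09, 0.996, 0.0], [-0.0, 0.0, -1.0]]
wrist_force: [-0.5, -0.5, -0.1]
gripper_width: 0.923
gripper_force: 0.0
```

```bash
cat > blk.py <<'E'
from h import *
np.set_printoptions(precision=4,suppress=True)
c=grab('wrist','w6'); s=r.sense(); print(s['time_s'],s['tcp_pos'],s['ee_rot'],s['joints'])
g=cv2.cvtColor(c['pixels'],cv2.COLOR_RGB2GRAY).astype(float)
R=np.array([[np.cos(np.radians(5.06)),-np.sin(np.radians(5.06))],[np.sin(np.radians(5.06)),np.cos(np.radians(5.06))]])
def edge(col,lo,hi,sgn):
    lo=int(lo);hi=int(hi);d=np.diff(g[lo:hi,col])*sgn; i=int(np.argmax(d)); w=d[max(i-1,0):i+2].clip(0); return lo+(np.arange(max(i-1,0),i+2)[:len(w)]@w)/w.sum()+.5
for nm,y0,y1 in (('loose',-.012,.04),('fixed',.062,.11)):
    for w,X,s_ in (('near',.455,-1),('far',.5065,1)):
        # laptop axes points -> world
        q=proj(c,[np.r_[R@np.array([X,y+.043]),.022] for y in (y0,y1)])
        cols=np.linspace(q[0,0],q[1,0],12).astype(int); vs=np.linspace(q[0,1],q[1,1],12)
        P=onz(c,[(k,edge(k,v-10,v+10,s_)) for k,v in zip(cols,vs)],.022)[:,:2]@R
        print(nm,w,(P*1e3).round(1)[:,0],'slope %.2f'%np.degrees(np.polyfit(P[:,1],P[:,0],1)[0]))
cv2.imwrite('pics/w6x.png',cv2.resize(cv2.convertScaleAbs(c['pixels'][100:240,190:,::-1],alpha=1.5),(800,348),interpolation=cv2.INTER_CUBIC))
E
python3 blk.py
```

```text
13.9833 [ 0.4906 -0.0777  0.1931] [[-0.9959 -0.0899  0.0001]
 [-0.0899  0.9959  0.0001]
 [-0.0001  0.     -1.    ]] [  9.7717  11.9643 -21.1877  -0.0027 -56.8412 -94.6096]
loose near [455.8 455.8 455.8 455.8 456.  455.9 456.  456.  456.  457.  458.1 447.1] slope -2.61
loose far [507.4 507.5 507.4 507.4 507.4 507.4 507.4 507.4 507.4 507.4 507.3 508.6] slope 0.51Traceback (most recent call last):
  File "blk.py", line 13, in <module>
    P=onz(c,[(k,edge(k,v-10,v+10,s_)) for k,v in zip(cols,vs)],.022)[:,:2]@R
                ~~~~^^^^^^^^^^^^^^^^
  File "blk.py", line 7, in edge
    lo=int(lo);hi=int(hi);d=np.diff(g[lo:hi,col])*sgn; i=int(np.argmax(d)); w=d[max(i-1,0):i+2].clip(0); return lo+(np.arange(max(i-1,0),i+2)[:len(w)]@w)/w.sum()+.5
                                    ~^^^^^^^^^^^
IndexError: index 512 is out of bounds for axis 1 with size 512
```

Ends are now level to about 0.1 mm (455.9/507.4 against 455.8/507.5). Next I'll check the joint and the fan's centre numerically.

```bash
python3 - <<'E'
from h import *
np.set_printoptions(precision=4,suppress=True)
c=load('w6'); g=cv2.cvtColor(c['pixels'],cv2.COLOR_RGB2GRAY).astype(float)
a=np.radians(5.06);R=np.array([[np.cos(a),-np.sin(a)],[np.sin(a),np.cos(a)]])
L=lambda uv,z:(onz(c,uv,z)[:,:2]@R*1e3)
row=int(proj(c,[np.r_[R@[.4595,.056],.022]])[0,1]); print('row',row)
for rr in (row,row+1,int(proj(c,[np.r_[R@[.503,.056],.022]])[0,1])):
    d=np.diff(g[rr]); 
    for i in np.where(abs(d)>25)[0]:
        if i>290: print(rr,i,d[i],'z22',L([(i+.5,rr)],.022)[0],'z7',L([(i+.5,rr)],.007)[0])
# fan
x,y=proj(c,[[.4914,-.079,.023]])[0]; print('fan px',x,y)
b=g[int(y)-45:int(y)+45,int(x)-45:int(x)+45]
m=((g<110)*255).astype(np.uint8); 
white=cv2.HoughCircles(cv2.medianBlur(g[int(y)-30:int(y)+30,int(x)-30:int(x)+30].astype(np.uint8),3),cv2.HOUGH_GRADIENT,1,30,param1=120,param2=10,minRadius=5,maxRadius=25)
print(white[0][:3] if white is not None else None, int(x)-30,int(y)-30)
for dy in (-18,-14,14,18):
    print('row',int(y)+dy,g[int(y)+dy,int(x)-34:int(x)+34:1].astype(int))
E
```

```text
row 159
159 315 -52.0 z22 [459.3482 -65.2408] z7 [462.1312 -62.6568]
159 316 -50.0 z22 [459.3473 -64.31  ] z7 [462.1303 -61.6821]
159 471 44.0 z22 [459.4612  77.975 ] z7 [462.2495  87.3302]
159 484 -28.0 z22 [459.4915  89.6472] z7 [462.2813  99.5542]
160 315 -66.0 z22 [460.2906 -65.1909] z7 [463.1182 -62.6047]
160 316 -37.0 z22 [460.2898 -64.2594] z7 [463.1173 -61.6291]
160 471 42.0 z22 [460.3932  78.1483] z7 [463.2256  87.5116]
160 483 -26.0 z22 [460.4198  88.9334] z7 [463.2535  98.8067]
160 484 -30.0 z22 [460.4222  89.8302] z7 [463.2559  99.7459]
203 313 -150.0 z22 [502.4415 -64.9295] z7 [507.262  -62.3309]
203 314 -81.0 z22 [502.4393 -63.9619] z7 [507.2596 -61.3175]
203 462 29.0 z22 [502.0757  77.3646] z7 [506.8789  86.6909]
203 470 31.0 z22 [502.0545  84.8492] z7 [506.8567  94.5293]
203 471 60.0 z22 [502.0519  85.7833] z7 [506.8539  95.5077]
203 472 34.0 z22 [502.0492  86.7171] z7 [506.8511  96.4856]
203 475 -79.0 z22 [502.0412  89.5167] z7 [506.8428  99.4175]
fan px 254.58457679297257 183.23294701308575
[[30.5 31.5  8.2]
 [48.5  7.5 21. ]] 224 153
row 165 [118 115 115 117 120 11
[... 408 characters left out ...]
  37  17  21  23  20  33  70  76  22  22  20  24  38  52  56  53  55  49
  53  50  54  53  50  51  57  98 119 117 119 119 115 115]
row 197 [120 119 117 116 117 117 115 119 147 142  54  43  51  54  54  52  52  51
  53  50  40  23  22  16  22  20  32  75  63  24  20  20  24  55  76  53
  18  20  21  20  29  54  76  75  63  44  20  21  23  25  48  54  54  55
  54  52  53  44  47  67 124 124 123 123 122 123 123 123]
row 201 [110 111 112 112 112 114 109 140 241 235  76  36  48  50  55  53  49  55
  54  50  55  50  49  49  48  45  34  29  26  15  19  20  13  18  25  52
  71  50  17  18  17  17  16  31  41  48  51  55  54  50  51  54  52  48
  49  54  46  46  50 117 247 242 238 237 237 239 236 235]
```

The joint is flush: the two blocks together measure 140.1 mm. Now for the fan.

Call:
servo_tool:
  targets:
    - [0.03, -0.03, -1.1, 0, 72]
    - [0.03, -0.03, -2.2, 0, 72]
    - [0.03, -0.03, -3.3, 0, 72]
    - [0.03, -0.03, -4.3, 0, 72]
    - [0.03, -0.03, -4.8, 0, 72]

```text
time_s: 14.4
tcp_pos: [0.4893, -0.0788, 0.0458]
ee_rot: [[-0.996, -0.089, -0.005], [-0.089, 0.996, -0.0], [0.005, 0.0, -1.0]]
wrist_force: [-0.6, 0.4, -0.6]
gripper_width: 0.833
gripper_force: 0.0
```

Call:
servo_tool:
  targets:
    - [0, 0, -0.2, 0, 72]
    - [0, 0, -0.4, 0, 72]
    - [0, 0, -0.6, 0, 72]
    - [0, 0, -0.7, 0, 72]
    - [0, 0, -0.7, 0, 72]

```text
time_s: 14.82
tcp_pos: [0.4918, -0.0786, 0.0283]
ee_rot: [[-0.996, -0.089, 0.001], [-0.089, 0.996, 0.0], [-0.001, 0.0, -1.0]]
wrist_force: [0.4, -0.5, 0.1]
gripper_width: 0.826
gripper_force: 0.0
```

Call:
servo_tool:
  targets:
    - [0, 0, 0, 0, 72]
    - [0, 0, 0, 0, 72]
    - [0, 0, 0, 0, 72]
    - [0, 0, 0, 0, 72]
    - [0, 0, 0, 0, 72]

```text
time_s: 15.23
tcp_pos: [0.4917, -0.0786, 0.0284]
ee_rot: [[-0.996, -0.089, 0.001], [-0.089, 0.996, 0.0], [-0.001, 0.0, -1.0]]
wrist_force: [-0.2, -0.3, -0.3]
gripper_width: 0.832
gripper_force: 0.0
```

Call:
servo_tool:
  targets:
    - [-0.1, 0, -0.06, 0, 72]
    - [-0.1, 0, -0.06, 0, 72]
    - [-0.1, 0, -0.06, 0, 55]
    - [-0.1, 0, -0.06, 0, 30]
    - [-0.1, 0, -0.06, 0, 30]

```text
time_s: 15.65
tcp_pos: [0.4885, -0.0786, 0.0262]
ee_rot: [[-0.996, -0.089, -0.0], [-0.089, 0.996, -0.0], [0.0, -0.0, -1.0]]
wrist_force: [0.7, -0.5, 0.4]
gripper_width: 0.68
gripper_force: 0.0
```

Call:
servo_tool:
  targets:
    - [0, 0, 0, 0, 30]
    - [0, 0, 0, 0, 30]
    - [0, 0, 0.1, 0, 30]
    - [0, 0, 0.6, 0, 30]
    - [0, 0, 1.3, 0, 30]

```text
time_s: 16.07
tcp_pos: [0.4869, -0.0788, 0.0642]
ee_rot: [[-0.996, -0.089, -0.005], [-0.089, 0.996, -0.0], [0.005, -0.0, -1.0]]
wrist_force: [0.1, -0.4, -1.6]
gripper_width: 0.551
gripper_force: 29.9
```

```bash
python3 - <<'E'
from h import *
np.set_printoptions(precision=4,suppress=True)
c=grab('wrist','w7'); s=r.sense(); print(s['time_s'],s['tcp_pos'],s['gripper_width']*87)
grab('scene','scene7');grab('top','top7')
cv2.imwrite('pics/w7x.png',cv2.resize(c['pixels'][100:,90:420,::-1],(660,568)))
E
```

```text
16.1167 [ 0.4903 -0.0786  0.0691] 47.736619031253234
```

View pics/w7x.png

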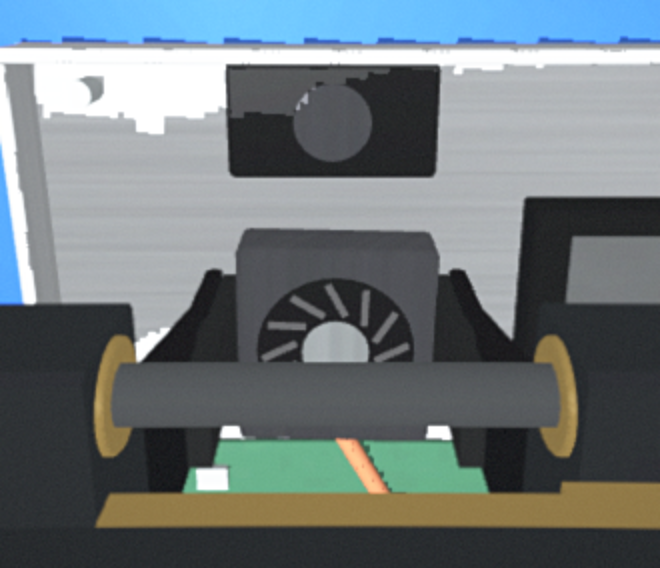

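The fan is held at 47.7 mm, with the rotor hub at (335,345) and its -x edge at (240..435, 235). The tool cannot tilt, so I'll pivot the fan in the grip by pressing its +x half on the outer edge of the laptop's near wall.

Call:
servo_tool:
  targets:
    - [-0.6, -0.05, 0.2, 0, 30]
    - [-1.2, -0.1, 0.2, 0, 30]
    - [-1.8, -0.15, 0.2, 0, 30]
    - [-2.4, -0.2, 0.2, 0, 30]
    - [-2.7, -0.24, 0.2, 0, 30]

```text
time_s: 16.63
tcp_pos: [0.4042, -0.0861, 0.0703]
ee_rot: [[-0.996, -0.088, -0.004], [-0.088, 0.996, -0.0], [0.004, 0.0, -1.0]]
wrist_force: [-0.4, 0.0, -0.7]
gripper_width: 0.545
gripper_force: 29.9
```

Call:
servo_tool:
  targets:
    - [0, 0, 0, 0, 30]
    - [0, 0, 0, 0, 30]
    - [0, 0, 0, 0, 30]
    - [0, 0, 0, 0, 30]
    - [0, 0, 0, 0, 30]

```text
time_s: 17.05
tcp_pos: [0.4084, -0.0857, 0.0712]
ee_rot: [[-0.996, -0.089, 0.0], [-0.089, 0.996, 0.0], [-0.0, -0.0, -1.0]]
wrist_force: [-0.5, -0.8, -0.1]
gripper_width: 0.552
gripper_force: 29.9
```

```bash
python3 - <<'E'
from h import *
np.set_printoptions(precision=4,suppress=True)
c=grab('wrist','w8'); s=r.sense(); print(s['time_s'],s['tcp_pos'],s['ee_rot'][:,2],s['gripper_width']*87)
# wall outer top edge left/right of the fan: white/blue transition scanning columns
p=c['pixels'].astype(int); blue=(p[:,:,2]-p[:,:,0]>60)&(p[:,:,2]-p[:,:,1]>40)
tcp=s['tcp_pos']
for y in (-.155,-.145,-.135,-.02,-.01,0.0,.01):
    q=proj(c,[[.41416-.09*y,y,.024]])[0]; u,v=int(q[0]),q[1]
    if 0<=u<512:
        col=blue[:,u]; lo=max(int(v)-25,0); t=[k for k in range(lo,min(int(v)+25,383)) if col[k]!=col[k+1]]
        print(y,q,t,[onz(c,[(u,k+.5)],.024)[0][:2] for k in t])
E
```

```text
17.1 [ 0.4082 -0.0857  0.0711] [ 0.0001  0.     -1.    ] 47.685251374138495
-0.155 [140.5227 253.3356] [239] [array([ 0.4189, -0.1553])]
-0.145 [156.9468 253.2729] [239] [array([ 0.418 , -0.1456])]
-0.135 [173.3225 253.2189] [239] [array([ 0.4171, -0.1354])]
-0.02 [360.6249 253.2246] [239] [array([ 0.4069, -0.022 ])]
-0.01 [377.0379 253.2795] [239] [array([ 0.406 , -0.0117])]
0.0 [393.5052 253.343 ] [239] [array([ 0.4051, -0.0022])]
0.01 [410.0344 253.4152] [239] [array([0.4041, 0.008 ])]
```

Call:
servo_tool:
  targets:
    - [0, 0, -0.4, 0, 30]
    - [0, 0, -0.8, 0, 30]
    - [0, 0, -0.9, 0, 30]
    - [0, 0, -1.0, 0, 30]
    - [0, 0, -1.0, 0, 30]

```text
time_s: 17.52
tcp_pos: [0.4069, -0.0861, 0.0415]
ee_rot: [[-0.996, -0.089, -0.003], [-0.089, 0.996, -0.001], [0.003, -0.001, -1.0]]
wrist_force: [-2.4, -0.1, 3.0]
gripper_width: 0.55
gripper_force: 30.0
```

Call:
servo_tool:
  targets:
    - [0, 0, -0.05, 0, 30]
    - [0, 0, -0.1, 0, 30]
    - [0, 0, -0.1, 0, 30]
    - [0, 0, -0.1, 0, 30]
    - [0, 0, -0.1, 0, 30]

```text
time_s: 17.93
tcp_pos: [0.4068, -0.0861, 0.0396]
ee_rot: [[-0.996, -0.089, -0.002], [-0.089, 0.996, -0.001], [0.002, -0.0, -1.0]]
wrist_force: [-6.3, 1.4, 14.8]
gripper_width: 0.545
gripper_force: 30.0
```

Call:
servo_tool:
  targets:
    - [0, 0, -0.05, 0, 30]
    - [0, 0, -0.1, 0, 30]
    - [0, 0, -0.1, 0, 30]
    - [0, 0, -0.1, 0, 30]
    - [0, 0, -0.1, 0, 30]

```text
time_s: 18.35
tcp_pos: [0.4068, -0.0861, 0.0367]
ee_rot: [[-0.996, -0.089, -0.002], [-0.089, 0.996, -0.001], [0.002, -0.0, -1.0]]
wrist_force: [-5.4, 0.6, 17.0]
gripper_width: 0.547
gripper_force: 30.0
```

```bash
python3 - <<'E'
from h import *
np.set_printoptions(precision=4,suppress=True)
c=grab('wrist','w9'); s=r.sense(); print(s['time_s'],s['tcp_pos'],s['wrist_force'],s['gripper_width']*87)
def hub(c):
    g=cv2.cvtColor(c['pixels'],cv2.COLOR_RGB2GRAY); m=(g>110).astype(np.uint8)*255; m[:225]=0;m[290:]=0;m[:,:225]=0;m[:,290:]=0
    cs,_=cv2.findContours(m,cv2.RETR_EXTERNAL,cv2.CHAIN_APPROX_NONE); return [(cv2.contourArea(k),cv2.boundingRect(k)) for k in cs if cv2.contourArea(k)>60]
for t in ('w7','w8','w9'):
    k=load(t); print(t,hub(k)); g=cv2.cvtColor(k['pixels'],cv2.COLOR_RGB2GRAY); print(g[195:285,230].tolist())
E
```

```text
18.4 [ 0.4068 -0.0861  0.0367] [-6.6153 -0.1414 17.0034] 48.11790129003386
w7 [(516.0, (241, 261, 33, 20))]
[176, 180, 177, 177, 179, 177, 178, 177, 175, 172, 172, 173, 172, 173, 179, 178, 178, 181, 176, 124, 68, 71, 72, 75, 73, 74, 71, 76, 74, 82, 83, 83, 81, 84, 83, 81, 85, 83, 82, 84, 85, 81, 80, 84, 84, 84, 82, 84, 83, 85, 85, 85, 86, 78, 48, 34, 38, 31, 32, 39, 39, 37, 33, 34, 33, 39, 110, 121, 118, 100, 40, 31, 35, 37, 32, 38, 29, 46, 81, 117, 119, 112, 61, 34, 33, 35, 77, 81, 79, 85]
w8 [(401.0, (242, 262, 29, 19))]
[57, 59, 54, 61, 56, 61, 60, 59, 59, 54, 59, 58, 60, 56, 56, 56, 62, 57, 59, 50, 45, 45, 46, 48, 45, 43, 43, 46, 45, 48, 50, 54, 52, 52, 54, 49, 54, 54, 49, 51, 54, 52, 53, 52, 51, 51, 52, 49, 52, 52, 51, 54, 53, 49, 27, 21, 15, 20, 21, 20, 17, 17, 10, 22, 9, 23, 71, 80, 77, 62, 28, 15, 21, 23, 23, 19, 22, 27, 52, 73, 77, 72, 38, 18, 21, 19, 46, 51, 53, 49]
w9 [(624.5, (241, 257, 34, 24))]
[61, 60, 56, 65, 60, 58, 64, 61, 59, 60, 55, 58, 54, 58, 60, 61, 58, 60, 59, 52, 43, 40, 43, 47, 51, 51, 56, 56, 55, 56, 55, 55, 54, 55, 60, 57, 52, 55, 56, 54, 55, 58, 54, 56, 54, 57, 56, 57, 56, 25, 23, 20, 21, 24, 27, 24, 20, 28, 26, 28, 16, 28, 60, 79, 83, 80, 29, 21, 25, 26, 29, 28, 24, 14, 22, 51, 78, 78, 79, 58, 25, 24, 24, 17, 21, 24, 48, 51, 51, 50]
```

The fan is pivoting in the grip: its front face narrows and the rotor opens up, at only 17 N. A little further.

Call:
servo_tool:
  targets:
    - [0, 0, -0.03, 0, 30]
    - [0, 0, -0.07, 0, 30]
    - [0, 0, -0.07, 0, 30]
    - [0, 0, -0.07, 0, 30]
    - [0, 0, -0.07, 0, 30]

```text
time_s: 18.82
tcp_pos: [0.4069, -0.0861, 0.0347]
ee_rot: [[-0.996, -0.089, -0.001], [-0.089, 0.996, -0.001], [0.001, -0.0, -1.0]]
wrist_force: [-6.2, -0.2, 18.4]
gripper_width: 0.548
gripper_force: 30.0
```

Call:
servo_tool:
  targets:
    - [0, 0, 0.3, 0, 30]
    - [0, 0, 1.0, 0, 30]
    - [0, 0, 2.0, 0, 30]
    - [0, 0, 3.0, 0, 30]
    - [0, 0, 4.0, 0, 30]

```text
time_s: 19.23
tcp_pos: [0.4073, -0.0859, 0.1548]
ee_rot: [[-0.996, -0.089, -0.0], [-0.089, 0.996, -0.0], [0.0, -0.0, -1.0]]
wrist_force: [0.1, -0.2, -1.5]
gripper_width: 0.549
gripper_force: 30.0
```

Call:
servo_tool:
  targets:
    - [0, 0, 0.3, 0, 30]
    - [0, 0, 0.3, 0, 30]
    - [0, 0, 0.3, 0, 30]
    - [0, 0, 0.3, 0, 30]
    - [0, 0, 0.3, 0, 30]

```text
time_s: 19.65
tcp_pos: [0.4065, -0.0859, 0.1608]
ee_rot: [[-0.996, -0.089, -0.003], [-0.089, 0.996, -0.0], [0.003, -0.0, -1.0]]
wrist_force: [0.3, 0.1, -0.4]
gripper_width: 0.548
gripper_force: 30.0
```

```bash
python3 - <<'E'
from h import *
np.set_printoptions(precision=4,suppress=True)
c=grab('wrist','w10'); s=r.sense(); print(s['time_s'],s['tcp_pos'],s['wrist_force'],s['gripper_width']*87)
grab('scene','scene10');grab('top','top10')
cr=lambda k:cv2.resize(cv2.convertScaleAbs(k['pixels'][195:325,170:345,::-1],alpha=1.8),(788,585),interpolation=cv2.INTER_CUBIC)
cv2.imwrite('pics/w10x.png',cr(c))
E
```

```text
19.7 [ 0.4067 -0.0859  0.1609] [ 0.0023  0.2408 -0.5434] 47.80023998207378
```

View pics/w10x.png

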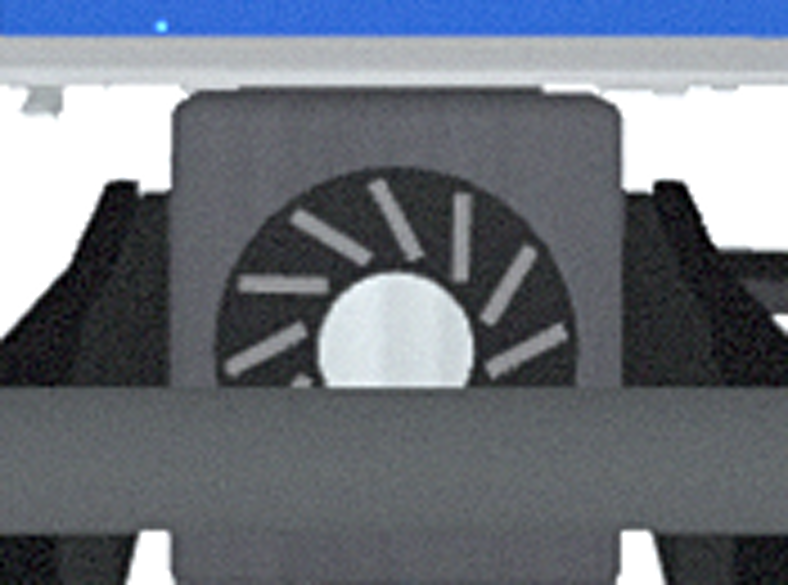

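The crop shows the fan nearly frontal to the wrist camera: rotor centre (396,350), sides at x=172 and x=620, top edge y≈90, lower edge y≈583. That puts the tilt around 18°, so it has further to go. I'll measure it with PnP from the four top corners.

```bash
cat >> h.py <<'E'
def fan_pose(c,verbose=1):
    """top-face pose from wrist image: side lines + end edges by gradients -> corners -> PnP"""
    g=cv2.GaussianBlur(cv2.cvtColor(np.ascontiguousarray(c['pixels']),cv2.COLOR_RGB2GRAY),(3,3),0).astype(float)
    m=g
    def he(row,lo,hi,sgn):
        d=np.diff(m[row,lo:hi])*sgn;i=int(np.argmax(d[1:-1]))+1
        den=d[i-1]-2*d[i]+d[i+1]; return lo+i+.5+(0.5*(d[i-1]-d[i+1])/den if den else 0)
    return g,he
E
python3 - <<'E'
from h import *
c=load('w10'); g=cv2.cvtColor(c['pixels'],cv2.COLOR_RGB2GRAY)
for u in (215,225,258,290,300): print(u,'top',list(zip(range(208,224),g[208:224,u].tolist())),'bot',list(zip(range(312,345),g[312:345,u].tolist())))
for v in (225,232,240,250,260,270,278,314,318,322): print(v,'L',g[v,202:216].tolist(),'R',g[v,300:314].tolist())
E
```

```text
215 top [(208, 99), (209, 102), (210, 111), (211, 118), (212, 116), (213, 119), (214, 108), (215, 50), (216, 43), (217, 47), (218, 52), (219, 52), (220, 60), (221, 58), (222, 54), (223, 54)] bot [(312, 54), (313, 54), (314, 50), (315, 53), (316, 52), (317, 52), (318, 50), (319, 50), (320, 52), (321, 52), (322, 51), (323, 48), (324, 48), (325, 95), (326, 124), (327, 94), (328, 62), (329, 83), (330, 104), (331, 101), (332, 100), (333, 98), (334, 97), (335, 99), (336, 96), (337, 111), (338, 166), (339, 207), (340, 202), (341, 197), (342, 198), (343, 212), (344, 209)]
225 top [(208, 101), (209, 104), (210, 108), (211, 118), (212, 119), (213, 117), (214, 63), (215, 40), (216, 43), (217, 45), (218, 53), (219, 52), (220, 53), (221, 54), (222, 57), (223, 59)] bot [(312, 50), (313, 50), (314, 54), (315, 52), (316, 51), (317, 56), (318, 52), (319, 53), (320, 50), (321, 52), (322, 54), (323, 46), (324, 45), (325, 101), (326, 176), (327, 175), (328, 82), (329, 78), (330, 99), (331, 99), (332, 99), (333, 97), (334, 99), (335, 101), (336, 99), (337, 100), (338, 98), (339, 99), (340, 101), (341, 99
[... 2318 characters left out ...]
3, 56, 52, 51, 53, 53, 51, 49, 30, 21, 24, 17, 20, 20]
270 L [22, 22, 23, 19, 24, 34, 49, 49, 54, 53, 53, 54, 53, 50] R [55, 55, 56, 53, 53, 54, 52, 53, 29, 21, 26, 18, 25, 18]
278 L [22, 21, 21, 16, 23, 33, 47, 51, 53, 52, 59, 54, 54, 53] R [49, 53, 52, 53, 54, 55, 52, 51, 22, 20, 24, 19, 20, 19]
314 L [214, 216, 213, 217, 191, 112, 47, 44, 51, 53, 52, 50, 50, 50] R [54, 53, 50, 47, 50, 52, 41, 62, 168, 217, 220, 220, 221, 223]
318 L [219, 216, 217, 222, 196, 111, 46, 43, 48, 51, 51, 53, 51, 50] R [51, 57, 49, 51, 52, 51, 42, 57, 168, 215, 219, 217, 215, 221]
322 L [211, 213, 212, 214, 201, 146, 51, 44, 50, 48, 51, 52, 51, 51] R [49, 53, 52, 50, 52, 46, 40, 80, 181, 208, 208, 208, 208, 210]
```

```bash
cat >> h.py <<'E'
def fan_pnp(c,s,top,bot,L1,R1,v1,L2,R2,v2):
    """top/bot rows of the ends of the top face, L/R columns at rows v1,v2 -> fan top-face pose; prints tilt and place in tool frame (mm)"""
    K,D=KD(c)
    le=lambda v:L1+(L2-L1)*(v-v1)/(v2-v1); ri=lambda v:R1+(R2-R1)*(v-v1)/(v2-v1)
    uv=np.array([[le(top),top],[ri(top),top],[ri(bot),bot],[le(bot),bot]],float)
    obj=np.array([[-26,-24,16],[-26,24,16],[26,24,16],[26,-24,16]],float)/1e3  # image left = -y
    best=None
    ok,rv,tv,er=cv2.solvePnPGeneric(obj,uv.reshape(-1,1,2),K,D,flags=cv2.SOLVEPNP_IPPE)
    T=np.array(c['world_from_camera']); E=s['ee_rot']
    for a,b,e in zip(rv,tv,er):
        R=T[:3,:3]@cv2.Rodrigues(a)[0]; p=T[:3,:3]@b[:,0]+T[:3,3]
        mid=p+R@[0,0,.008]
        print('z axis',R[:,2].round(3),'tilt %.1f'%np.degrees(np.arccos(R[2,2])),'az %.1f'%np.degrees(np.arctan2(R[1,2],R[0,2])),'middle',mid.round(4),'in tool',(E.T@(mid-s['tcp_pos'])*1e3).round(1),'err',e)
E
python3 - <<'E'
from h import *
c=load('w10');s=r.sense()
for top,w in ((215,101.1),(216.5,101.1)):
    fan_pnp(c,s,top,324.6,207,308.1,232,206.9,307.7,316)
# level reference (w7): before pivoting
E
```

```text
z axis [ 0.273  0.01  -0.962] tilt 164.1 az 2.2 middle [ 0.4033 -0.085   0.1679] in tool [ 3.6  1.2 -6.7] err [74.5940884]
z axis [ 0.525  0.389 -0.757] tilt 139.2 az 36.6 middle [ 0.3978 -0.0832  0.1658] in tool [ 9.   3.5 -4.7] err [75.47998603]
z axis [ 0.237 -0.034 -0.971] tilt 166.2 az -8.2 middle [ 0.4044 -0.0853  0.1682] in tool [ 2.5  0.8 -7. ] err [74.36955321]
z axis [ 0.543  0.435 -0.718] tilt 135.9 az 38.7 middle [ 0.3974 -0.0828  0.1656] in tool [ 9.3  3.9 -4.4] err [75.48900333]
```

```bash
sed -i 's/,16\]/,0]/g; s/mid=p+R@\[0,0,.008\]/mid=p-R@[0,0,.008]/' h.py; python3 - <<'E'
from h import *
c=load('w10');s=r.sense()
for top in (215,216.5):
    fan_pnp(c,s,top,324.6,207,308.1,232,206.9,307.7,316)
E
```

```text
z axis [-0.282 -0.012  0.959] tilt 16.4 az -177.5 middle [ 0.4079 -0.0848  0.1525] in tool [-1.   1.   8.6] err [0.14501807]
z axis [-0.649 -0.073  0.757] tilt 40.8 az -173.6 middle [ 0.4092 -0.0845  0.1537] in tool [-2.3  1.2  7.4] err [2.48567839]
z axis [-0.228 -0.011  0.974] tilt 13.2 az -177.3 middle [ 0.408  -0.0847  0.1526] in tool [-1.1  1.   8.6] err [0.20382745]
z axis [-0.693 -0.074  0.717] tilt 44.2 az -173.9 middle [ 0.4097 -0.0845  0.1541] in tool [-2.8  1.1  7.1] err [2.7964053]
```

Call:
servo_tool:
  targets:
    - [0.07, 0, -1.0, 0, 30]
    - [0.07, 0, -2.0, 0, 30]
    - [0.07, 0, -3.0, 0, 30]
    - [0.07, 0, -3.8, 0, 30]
    - [0.07, 0, -4.1, 0, 30]

```text
time_s: 20.22
tcp_pos: [0.4071, -0.0862, 0.0358]
ee_rot: [[-0.996, -0.089, -0.007], [-0.089, 0.996, -0.001], [0.007, -0.0, -1.0]]
wrist_force: [0.1, -0.6, -1.2]
gripper_width: 0.549
gripper_force: 30.0
```

Call:
servo_tool:
  targets:
    - [0, 0, -0.05, 0, 30]
    - [0, 0, -0.1, 0, 30]
    - [0, 0, -0.15, 0, 30]
    - [0, 0, -0.15, 0, 30]
    - [0, 0, -0.15, 0, 30]

```text
time_s: 20.63
tcp_pos: [0.4086, -0.086, 0.0354]
ee_rot: [[-0.996, -0.089, -0.001], [-0.089, 0.996, -0.0], [0.001, -0.0, -1.0]]
wrist_force: [-4.6, 0.1, 4.3]
gripper_width: 0.549
gripper_force: 30.0
```

Call:
servo_tool:
  targets:
    - [0, 0, -0.05, 0, 30]
    - [0, 0, -0.1, 0, 30]
    - [0, 0, -0.1, 0, 30]
    - [0, 0, -0.1, 0, 30]
    - [0, 0, -0.1, 0, 30]

```text
time_s: 21.05
tcp_pos: [0.4089, -0.086, 0.0335]
ee_rot: [[-0.996, -0.089, -0.0], [-0.089, 0.996, -0.0], [0.0, -0.0, -1.0]]
wrist_force: [-6.6, 0.9, 16.7]
gripper_width: 0.55
gripper_force: 30.0
```

Call:
servo_tool:
  targets:
    - [-0.02, 0, -0.05, 0, 30]
    - [-0.02, 0, -0.1, 0, 30]
    - [-0.02, 0, -0.15, 0, 30]
    - [-0.02, 0, -0.15, 0, 30]
    - [-0.02, 0, -0.15, 0, 30]

```text
time_s: 21.47
tcp_pos: [0.4095, -0.0859, 0.0294]
ee_rot: [[-0.996, -0.09, 0.002], [-0.09, 0.996, -0.0], [-0.002, -0.0, -1.0]]
wrist_force: [-6.2, -0.6, 19.5]
gripper_width: 0.55
gripper_force: 30.0
```

```bash
cat > look.py <<'E'
import sys
from h import *
t=sys.argv[1]; c=grab('wrist',t); s=r.sense(); print(s['time_s'],s['tcp_pos'].round(4),s['wrist_force'].round(1),s['gripper_width']*87)
g=cv2.cvtColor(c['pixels'],cv2.COLOR_RGB2GRAY)
for u in (225,258,290): print(u,'top',list(zip(range(200,226),g[200:226,u].tolist()))[::1],'bot',list(zip(range(314,345),g[314:345,u].tolist())))
for v in (218,225,232,240,250,260,270,278,310,314,318,322): print(v,'L',g[v,200:216].tolist(),'R',g[v,300:316].tolist())
E
python3 look.py w11
```

```text
21.5167 [ 0.4095 -0.086   0.0294] [-6.6 -0.1 18.5] 47.95174005920633
225 top [(200, 60), (201, 59), (202, 57), (203, 57), (204, 61), (205, 61), (206, 55), (207, 58), (208, 57), (209, 62), (210, 58), (211, 58), (212, 56), (213, 54), (214, 48), (215, 49), (216, 48), (217, 52), (218, 54), (219, 55), (220, 56), (221, 54), (222, 50), (223, 53), (224, 54), (225, 54)] bot [(314, 59), (315, 50), (316, 57), (317, 56), (318, 56), (319, 53), (320, 60), (321, 57), (322, 58), (323, 58), (324, 57), (325, 54), (326, 51), (327, 54), (328, 39), (329, 34), (330, 34), (331, 33), (332, 35), (333, 31), (334, 36), (335, 30), (336, 35), (337, 33), (338, 33), (339, 35), (340, 30), (341, 25), (342, 44), (343, 121), (344, 224)]
258 top [(200, 58), (201, 57), (202, 57), (203, 61), (204, 63), (205, 58), (206, 58), (207, 58), (208, 57), (209, 55), (210, 57), (211, 62), (212, 58), (213, 62), (214, 46), (215, 50), (216, 52), (217, 53), (218, 54), (219, 51), (220, 54), (221, 54), (222, 52), (223, 55), (224, 53), (225, 56)] bot [(314, 54), (315, 56), (316, 56), (317, 54), (318, 59), (319, 55), (320, 56), (321, 50), 
[... 1862 characters left out ...]

278 L [18, 18, 24, 20, 22, 28, 42, 50, 49, 52, 53, 53, 55, 57, 57, 57] R [57, 54, 50, 55, 53, 55, 56, 50, 50, 38, 19, 12, 26, 23, 24, 25]
310 L [58, 58, 56, 56, 56, 55, 53, 57, 55, 54, 54, 57, 53, 56, 55, 55] R [55, 54, 57, 56, 55, 55, 53, 58, 55, 56, 53, 54, 56, 55, 56, 55]
314 L [27, 19, 16, 21, 26, 47, 46, 53, 52, 53, 53, 53, 57, 54, 57, 57] R [59, 50, 57, 53, 57, 53, 56, 50, 50, 47, 41, 24, 79, 211, 136, 48]
318 L [26, 25, 20, 19, 28, 49, 47, 52, 54, 54, 56, 53, 55, 51, 56, 59] R [51, 53, 54, 52, 53, 57, 57, 53, 51, 50, 40, 26, 82, 208, 227, 133]
322 L [180, 57, 23, 34, 38, 48, 52, 52, 58, 53, 58, 57, 53, 53, 56, 56] R [56, 55, 55, 54, 52, 55, 54, 52, 56, 50, 39, 33, 113, 204, 219, 218]
```

```bash
python3 - <<'E'
from h import *
fan_pnp(load('w11'),r.sense(),213.7,327.6,206.7,308.3,240,204.5,310.2,316)
E
```

```text
z axis [-0.38  -0.017  0.925] tilt 22.3 az -177.4 middle [ 0.4098 -0.0849  0.0246] in tool [-0.4  1.   4.8] err [0.46122345]
z axis [-0.572 -0.071  0.817] tilt 35.2 az -172.9 middle [ 0.4106 -0.0847  0.025 ] in tool [-1.2  1.2  4.4] err [0.85787774]
```

```bash
cat >> h.py <<'E'
def fan_fit(c,E,tcp,top,bot,L1,R1,v1,L2,R2,v2):
    """fan turns only about the tool's y: solve tilt + place (tool frame) from side-line points and end rows"""
    from scipy.optimize import least_squares
    X0,Y0=-E[:,0],E[:,1]; Z0=-E[:,2]
    def uvs(p):
        th,a,b,d=p; x=X0*np.cos(th)+Z0*np.sin(th); z=-X0*np.sin(th)+Z0*np.cos(th); m=tcp+X0*a+Y0*b+Z0*d
        q=proj(c,[m+x*i*.026+Y0*j*.024+z*.008 for i in (-1,1) for j in (-1,1)]); return q,m,z
    def f(p):
        q,_,_=uvs(p); at=lambda A,B,v:A[0]+(B[0]-A[0])*(v-A[1])/(B[1]-A[1])
        return [at(q[0],q[2],v1)-L1,at(q[1],q[3],v1)-R1,at(q[0],q[2],v2)-L2,at(q[1],q[3],v2)-R2,(q[0,1]+q[1,1])/2-top,(q[2,1]+q[3,1])/2-bot]
    for t0 in (10,45):
        k=least_squares(f,[np.radians(t0),0,0,-.006],x_scale=[.1,.01,.01,.01]); _,m,z=uvs(k.x)
        print('tilt %.1f'%np.degrees(k.x[0]),'mid rel tcp x,y,up mm',(k.x[1:]*1e3).round(1),'world',m.round(4),'z',z.round(3),'res',k.fun.round(2))
E
python3 - <<'E'
from h import *
s=r.sense()
fan_fit(load('w11'),s['ee_rot'],s['tcp_pos'],213.7,327.6,206.7,308.3,240,204.5,310.2,316)
fan_fit(load('w10'),s['ee_rot'],np.array([.4067,-.0859,.1609]),215,324.6,207,308.1,232,206.9,307.7,316)
E
```

```text
tilt 26.5 mid rel tcp x,y,up mm [ 0.9  1.1 -5. ] world [ 0.4103 -0.0848  0.0244] z [-0.447 -0.04   0.894] res [ 0.02 -0.17  0.19 -0.05 -0.21  0.18]
tilt 26.5 mid rel tcp x,y,up mm [ 0.9  1.1 -5. ] world [ 0.4103 -0.0848  0.0244] z [-0.447 -0.04   0.894] res [ 0.02 -0.17  0.19 -0.05 -0.21  0.18]
tilt 15.7 mid rel tcp x,y,up mm [ 1.2  1.1 -8.3] world [ 0.4078 -0.0847  0.1526] z [-0.272 -0.024  0.962] res [-0.12 -0.18  0.04  0.27  0.08 -0.08]
tilt 15.7 mid rel tcp x,y,up mm [ 1.2  1.1 -8.3] world [ 0.4078 -0.0847  0.1526] z [-0.272 -0.024  0.962] res [-0.12 -0.18  0.04  0.27  0.08 -0.08]
```

A constrained fit gives 26.5° with sub-pixel residuals. Pressing further here would hit the mat, so I'll turn the last 8.5° by pushing the lowered edge sideways against the inner face of the near wall.

Call:
servo_tool:
  targets:
    - [0, 0, 1.0, 0, 30]
    - [0, 0, 2.0, 0, 30]
    - [0.4, 0.6, 2.4, 0, 30]
    - [0.9, 1.3, 2.4, 0, 30]
    - [1.22, 1.87, 2.4, 0, 30]

```text
time_s: 21.93
tcp_pos: [0.4489, -0.0282, 0.1018]
ee_rot: [[-0.996, -0.089, 0.009], [-0.089, 0.996, 0.002], [-0.009, 0.001, -1.0]]
wrist_force: [-0.7, -0.3, -1.0]
gripper_width: 0.548
gripper_force: 30.0
```

Call:
servo_tool:
  targets:
    - [0, 0, -0.6, 0, 30]
    - [0, 0, -1.2, 0, 30]
    - [0, 0, -1.4, 0, 30]
    - [0, 0, -1.4, 0, 30]
    - [0, 0, -1.4, 0, 30]

```text
time_s: 22.35
tcp_pos: [0.4461, -0.0297, 0.0576]
ee_rot: [[-0.996, -0.089, 0.001], [-0.089, 0.996, 0.0], [-0.001, -0.0, -1.0]]
wrist_force: [-0.7, 0.8, -0.2]
gripper_width: 0.547
gripper_force: 30.0
```

Call:
servo_tool:
  targets:
    - [0, 0, 0, 0, 30]
    - [0, 0, 0, 0, 30]
    - [0, 0, 0, 0, 30]
    - [0, 0, 0, 0, 30]
    - [0, 0, 0, 0, 30]

```text
time_s: 22.77
tcp_pos: [0.4458, -0.0297, 0.0575]
ee_rot: [[-0.996, -0.089, 0.001], [-0.089, 0.996, 0.0], [-0.001, 0.0, -1.0]]
wrist_force: [-0.1, -0.2, -0.3]
gripper_width: 0.547
gripper_force: 30.0
```

Call:
servo_tool:
  targets:
    - [0, 0, -0.3, 0, 30]
    - [0, 0, -0.52, 0, 30]
    - [0, 0, -0.52, 0, 30]
    - [-0.1, -0.01, -0.52, 0, 30]
    - [-0.2, -0.02, -0.52, 0, 30]

```text
time_s: 23.18
tcp_pos: [0.4425, -0.0297, 0.0423]
ee_rot: [[-0.996, -0.091, 0.006], [-0.091, 0.996, 0.001], [-0.007, 0.0, -1.0]]
wrist_force: [6.8, -0.6, -1.4]
gripper_width: 0.544
gripper_force: 30.0
```

Call:
servo_tool:
  targets:
    - [-0.04, 0, 0, 0, 30]
    - [-0.08, 0, 0, 0, 30]
    - [-0.08, 0, 0, 0, 30]
    - [-0.08, 0, 0, 0, 30]
    - [-0.08, 0, 0, 0, 30]

```text
time_s: 23.6
tcp_pos: [0.4418, -0.0293, 0.0433]
ee_rot: [[-0.996, -0.091, 0.011], [-0.091, 0.996, 0.002], [-0.011, 0.001, -1.0]]
wrist_force: [5.5, -0.8, -0.2]
gripper_width: 0.548
gripper_force: 30.0
```

Call:
servo_tool:
  targets:
    - [-0.05, 0, 0, 0, 30]
    - [-0.1, 0, 0, 0, 30]
    - [-0.1, 0, 0, 0, 30]
    - [-0.1, 0, 0, 0, 30]
    - [-0.1, 0, 0, 0, 30]

```text
time_s: 24.02
tcp_pos: [0.4413, -0.0288, 0.0441]
ee_rot: [[-0.996, -0.092, 0.016], [-0.092, 0.996, 0.003], [-0.016, 0.001, -1.0]]
wrist_force: [10.2, -2.0, -0.2]
gripper_width: 0.55
gripper_force: 30.0
```

Call:
servo_tool:
  targets:
    - [-0.05, 0, 0, 0, 30]
    - [-0.07, 0, 0, 0, 30]
    - [-0.07, 0, 0, 0, 30]
    - [-0.07, 0, 0, 0, 30]
    - [-0.07, 0, 0, 0, 30]

```text
time_s: 24.43
tcp_pos: [0.4408, -0.0285, 0.0446]
ee_rot: [[-0.995, -0.093, 0.019], [-0.093, 0.996, 0.003], [-0.02, 0.002, -1.0]]
wrist_force: [11.2, -3.9, -0.8]
gripper_width: 0.548
gripper_force: 30.0
```

```bash
python3 look.py w12
```

```text
24.4833 [ 0.4409 -0.0285  0.0446] [11.9 -3.9 -0.6] 47.728328933081976
225 top [(200, 122), (201, 123), (202, 117), (203, 119), (204, 121), (205, 123), (206, 122), (207, 122), (208, 124), (209, 120), (210, 133), (211, 143), (212, 144), (213, 136), (214, 60), (215, 55), (216, 62), (217, 65), (218, 66), (219, 65), (220, 67), (221, 63), (222, 64), (223, 65), (224, 64), (225, 69)] bot [(314, 69), (315, 68), (316, 68), (317, 70), (318, 69), (319, 69), (320, 70), (321, 71), (322, 72), (323, 68), (324, 66), (325, 68), (326, 58), (327, 61), (328, 147), (329, 230), (330, 242), (331, 241), (332, 242), (333, 242), (334, 239), (335, 237), (336, 238), (337, 239), (338, 239), (339, 237), (340, 236), (341, 237), (342, 236), (343, 237), (344, 240)]
258 top [(200, 121), (201, 122), (202, 121), (203, 118), (204, 120), (205, 122), (206, 120), (207, 122), (208, 121), (209, 119), (210, 132), (211, 138), (212, 142), (213, 137), (214, 74), (215, 55), (216, 64), (217, 65), (218, 63), (219, 69), (220, 64), (221, 65), (222, 67), (223, 64), (224, 64), (225, 67)] bot [(314, 66), (315, 69), (316, 66), (317, 66), 
[... 1992 characters left out ...]
, 25, 27, 37, 51, 59, 60, 64, 66, 67, 67, 64, 63, 68] R [69, 66, 66, 66, 64, 66, 64, 64, 60, 41, 24, 31, 27, 27, 25, 28]
310 L [69, 66, 65, 65, 70, 67, 65, 67, 68, 69, 71, 64, 67, 68, 70, 69] R [67, 69, 67, 67, 66, 66, 66, 68, 64, 68, 64, 65, 64, 65, 68, 65]
314 L [69, 184, 249, 251, 219, 85, 51, 63, 66, 67, 66, 67, 65, 66, 63, 69] R [67, 65, 65, 64, 69, 66, 67, 61, 62, 56, 98, 170, 183, 183, 111, 43]
318 L [181, 240, 238, 240, 211, 72, 47, 61, 64, 65, 67, 66, 64, 68, 68, 68] R [66, 66, 67, 66, 65, 67, 67, 63, 60, 56, 88, 168, 178, 178, 181, 108]
322 L [244, 239, 239, 245, 213, 74, 50, 60, 65, 66, 67, 66, 66, 68, 67, 68] R [68, 66, 66, 65, 66, 65, 64, 65, 61, 54, 84, 168, 179, 176, 176, 178]
```

Call:
servo_tool:
  targets:
    - [-0.1, 0, 0, 0, 30]
    - [-0.2, 0, 0, 0, 30]
    - [-0.2, 0, 0, 0, 30]
    - [-0.2, 0, 0, 0, 30]
    - [-0.2, 0, 0, 0, 30]

```text
time_s: 24.9
tcp_pos: [0.4396, -0.0273, 0.0461]
ee_rot: [[-0.995, -0.095, 0.029], [-0.095, 0.995, 0.006], [-0.03, 0.003, -1.0]]
wrist_force: [17.6, -4.4, 1.4]
gripper_width: 0.551
gripper_force: 30.0
```

```bash
cat > fit.py <<'E'
# automatic edge reading for fan_fit
import sys
from h import *
def read(c,dbg=0):
    g=cv2.GaussianBlur(cv2.cvtColor(np.ascontiguousarray(c['pixels']),cv2.COLOR_RGB2GRAY),(3,3),0).astype(float)
    def best(p,lo):
        d=abs(np.diff(p)); i=int(np.argmax(d)); i=min(max(i,1),len(d)-2); den=d[i-1]-2*d[i]+d[i+1]
        return lo+i+.5+(.5*(d[i-1]-d[i+1])/den if den else 0)
    L=[(v,best(g[v,198:213],198)) for v in list(range(242,280,3))+list(range(314,323,2))]
    R=[(v,best(g[v,303:316],303)) for v in list(range(242,280,3))+list(range(314,323,2))]
    top=[best(g[206:222,u],206) for u in range(222,296,5)]; bot=[best(g[320:335,u],320) for u in range(222,296,5)]
    def lin(P):
        P=np.array(P)
        for _ in range(4):
            k=np.polyfit(P[:,0],P[:,1],1); e=P[:,1]-np.polyval(k,P[:,0]); P=P[abs(e)<=max(2*e.std(),.4)]
        return k
    l,q=lin(L),lin(R); v1,v2=240,318
    return np.median(top),np.median(bot),np.polyval(l,v1),np.polyval(q,v1),v1,np.polyval(l,v2),np.polyval(q,v2),v2
if __name__=='__main__':
    t=sys.argv[1]; c=grab('wrist',t); s=r.sense(); a=read(c); print(s['time_s'],s['tcp_pos'].round(4),s['wrist_force'].round(1),np.round(a,2))
    fan_fit(c,s['ee_rot'],s['tcp_pos'],*a)
E
python3 fit.py w13; python3 -c "
from fit import *
E=r.sense()['ee_rot']
for t in ('w10','w11','w12'): a=read(load(t)); print(t,np.round(a,2)); fan_fit(load(t),E,np.zeros(3)+[.44,-.03,.044],*a)"
```

```text
24.95 [ 0.4396 -0.0273  0.0461] [16.6 -4.1  0.5] [213.64 328.37 206.7  308.04 240.   204.46 310.29 318.  ]
tilt 27.3 mid rel tcp x,y,up mm [ 1.   1.  -4.7] world [ 0.4406 -0.0262  0.0415] z [-0.483 -0.049  0.874] res [-0.05  0.05 -0.05  0.05  0.1  -0.08]
tilt 27.3 mid rel tcp x,y,up mm [ 1.   1.  -4.7] world [ 0.4406 -0.0262  0.0415] z [-0.483 -0.049  0.874] res [-0.05  0.05 -0.05  0.05  0.1  -0.08]
w10 [213.69 325.24 209.27 307.61 240.   200.07 307.58 318.  ]
tilt 36.8 mid rel tcp x,y,up mm [-33.4 -51.8 111.7] world [ 0.4085 -0.0853  0.1545] z [-0.62  -0.061  0.782] res [-2.66 -2.3   2.24  2.31  0.22 -0.17]
tilt 36.8 mid rel tcp x,y,up mm [-33.4 -51.8 111.7] world [ 0.4085 -0.0853  0.1545] z [-0.62  -0.061  0.782] res [-2.66 -2.3   2.24  2.31  0.22 -0.17]
w11 [213.33 328.33 206.78 307.64 240.   204.19 311.89 318.  ]
tilt 31.0 mid rel tcp x,y,up mm [-35.4 -51.7 -17.4] world [ 0.4102 -0.0847  0.0254] z [-0.538 -0.054  0.841] res [ 0.17  0.43 -0.28 -0.29  0.12 -0.1 ]
tilt 31.0 mid rel tcp x,y,up mm [-35.4 -51.7 -17.4] world [ 0.4102 -0.0847  0.0254] z [-0.538 -0.054  0.841] res [ 0.17  0.43 -0.28 -0.29  0.12 -0.1 ]
w12 [213.59 328.   206.73 308.06 240.   204.56 310.17 318.  ]
tilt 26.3 mid rel tcp x,y,up mm [ 1.9  2.5 -4.4] world [ 0.4418 -0.0273  0.0396] z [-0.467 -0.047  0.883] res [-0.09 -0.05  0.04  0.09  0.04 -0.04]
tilt 26.3 mid rel tcp x,y,up mm [ 1.9  2.5 -4.4] world [ 0.4418 -0.0273  0.0396] z [-0.467 -0.047  0.883] res [-0.09 -0.05  0.04  0.09  0.04 -0.04]
```

Call:
servo_tool:
  targets:
    - [-0.1, 0, 0, 0, 30]
    - [-0.2, 0, 0, 0, 30]
    - [-0.3, 0, 0, 0, 30]
    - [-0.3, 0, 0, 0, 30]
    - [-0.3, 0, 0, 0, 30]

```text
time_s: 25.37
tcp_pos: [0.4153, -0.0308, 0.0413]
ee_rot: [[-0.996, -0.089, -0.003], [-0.089, 0.996, -0.001], [0.003, -0.0, -1.0]]
wrist_force: [-2.3, 0.5, 3.2]
gripper_width: 0.551
gripper_force: 32.2
```

```bash
python3 fit.py w14
```

```text
25.4167 [ 0.4153 -0.0308  0.0414] [-2.8  0.4  3.4] [213.5  328.63 206.89 308.03 240.   204.56 310.4  318.  ]
tilt 27.8 mid rel tcp x,y,up mm [ 0.9  1.1 -4.6] world [ 0.4161 -0.0296  0.0367] z [-0.461 -0.041  0.886] res [-0.15  0.15 -0.12  0.12  0.26 -0.23]
tilt 27.8 mid rel tcp x,y,up mm [ 0.9  1.1 -4.6] world [ 0.4161 -0.0296  0.0367] z [-0.461 -0.041  0.886] res [-0.15  0.15 -0.12  0.12  0.26 -0.23]
```

The edge slipped over the wall because the face is slanted. Nothing is lost: it reads 27.8° and the grip is firm. Going back to vertical pressing, with a shorter lever so the mat stays clear.

Call:
servo_tool:
  targets:
    - [0, 0, 0.6, 0, 30]
    - [-0.2, 0, 0.6, 0, 30]
    - [-0.43, 0, 0.6, 0, 30]
    - [-0.43, 0, 0.3, 0, 30]
    - [-0.43, 0, -0.2, 0, 30]

```text
time_s: 25.83
tcp_pos: [0.4035, -0.0303, 0.0357]
ee_rot: [[-0.996, -0.089, 0.002], [-0.089, 0.996, 0.001], [-0.002, 0.001, -1.0]]
wrist_force: [-0.2, -0.3, -1.6]
gripper_width: 0.549
gripper_force: 30.0
```

Call:
servo_tool:
  targets:
    - [0, 0, 0, 0, 30]
    - [0, 0, 0, 0, 30]
    - [0, 0, 0, 0, 30]
    - [0, 0, 0, 0, 30]
    - [0, 0, 0, 0, 30]

```text
time_s: 26.25
tcp_pos: [0.4044, -0.0302, 0.0359]
ee_rot: [[-0.996, -0.089, 0.001], [-0.089, 0.996, 0.0], [-0.001, 0.0, -1.0]]
wrist_force: [0.3, 0.5, -0.9]
gripper_width: 0.546
gripper_force: 30.0
```

Now press down: contact should come near z=0.031, and I expect about 5 mm more after that.

Call:
servo_tool:
  targets:
    - [0, 0, -0.1, 0, 30]
    - [0, 0, -0.2, 0, 30]
    - [0, 0, -0.3, 0, 30]
    - [0, 0, -0.3, 0, 30]
    - [0, 0, -0.3, 0, 30]

```text
time_s: 26.67
tcp_pos: [0.4049, -0.0302, 0.0274]
ee_rot: [[-0.996, -0.09, 0.002], [-0.09, 0.996, 0.0], [-0.002, 0.0, -1.0]]
wrist_force: [-2.1, 0.1, 9.7]
gripper_width: 0.552
gripper_force: 30.0
```

Call:
servo_tool:
  targets:
    - [0, 0, -0.1, 0, 30]
    - [0, 0, -0.15, 0, 30]
    - [0, 0, -0.15, 0, 30]
    - [0, 0, -0.15, 0, 30]
    - [0, 0, -0.15, 0, 30]

```text
time_s: 27.08
tcp_pos: [0.4055, -0.0301, 0.0248]
ee_rot: [[-0.996, -0.091, 0.003], [-0.091, 0.996, 0.0], [-0.003, -0.0, -1.0]]
wrist_force: [-7.4, 1.4, 32.8]
gripper_width: 0.548
gripper_force: 30.0
```

```bash
python3 fit.py w15
```

```text
27.1333 [ 0.4055 -0.0301  0.0248] [-6.9  0.1 32.5] [213.5  329.78 206.41 308.48 240.   202.12 312.25 318.  ]
tilt 35.5 mid rel tcp x,y,up mm [ 0.1  1.  -1.5] world [ 0.4055 -0.0291  0.0233] z [-0.581 -0.053  0.812] res [-0.23 -0.04  0.14  0.11  0.08 -0.06]
tilt 35.5 mid rel tcp x,y,up mm [ 0.1  1.  -1.5] world [ 0.4055 -0.0291  0.0233] z [-0.581 -0.053  0.812] res [-0.23 -0.04  0.14  0.11  0.08 -0.06]
```

It reads 35.5° in the grip. Now lift clear and move over to look at the inspection camera from two places.

Call:
servo_tool:
  targets:
    - [0, 0, 0.8, 0, 30]
    - [0, 0, 2.0, 0, 30]
    - [0, 0, 3.3, 0, 30]
    - [0, 0, 4.6, 0, 30]
    - [0.1, -0.2, 5.9, 0, 30]

```text
time_s: 27.55
tcp_pos: [0.4061, -0.0362, 0.2008]
ee_rot: [[-0.996, -0.09, -0.0], [-0.09, 0.996, 0.0], [0.0, 0.0, -1.0]]
wrist_force: [1.4, 0.6, -1.9]
gripper_width: 0.547
gripper_force: 30.0
```

Call:
servo_tool:
  targets:
    - [0.5, -0.8, 0.9, 0, 30]
    - [1.1, -1.9, 1.4, 0, 30]
    - [1.7, -3.0, 1.9, 0, 30]
    - [2.3, -4.1, 2.3, 0, 30]
    - [3.0, -5.1, 2.4, 0, 30]

```text
time_s: 27.97
tcp_pos: [0.4982, -0.1914, 0.2733]
ee_rot: [[-0.996, -0.089, 0.004], [-0.089, 0.996, -0.001], [-0.004, -0.001, -1.0]]
wrist_force: [0.1, 0.6, -0.2]
gripper_width: 0.552
gripper_force: 30.0
```

Call:
servo_tool:
  targets:
    - [0, -0.8, 0, 0, 30]
    - [0, -1.5, 0, 0, 30]
    - [0, -1.7, 0, 0, 30]
    - [0, -1.7, 0, 0, 30]
    - [0, -1.7, 0, 0, 30]

```text
time_s: 28.38
tcp_pos: [0.4968, -0.24, 0.2704]
ee_rot: [[-0.996, -0.088, -0.001], [-0.088, 0.996, 0.001], [0.001, 0.001, -1.0]]
wrist_force: [-0.9, 0.3, -0.3]
gripper_width: 0.55
gripper_force: 30.0
```

```bash
python3 fit.py w16; python3 - <<'E'
from h import *
c=load('w16'); p=c['pixels'].astype(int); print(proj(c,[[.5433,-.331,.1307]]))
q=proj(c,[[.5433,-.331,.1307]])[0]; x,y=q.astype(int)
g=p.min(axis=2)
print('patch'); print(g[max(y-48,0):y+49:6,max(x-60,0):x+61:6])
E
```

```text
28.4333 [ 0.4969 -0.2396  0.2707] [-0.2  0.5 -1.4] [213.76 329.68 207.24 308.41 240.   200.05 312.17 318.  ]
tilt 39.8 mid rel tcp x,y,up mm [-0.1  0.4 -0.9] world [ 0.4967 -0.2392  0.2699] z [-0.638 -0.058  0.768] res [-1.41 -0.43  0.99  0.69  0.32 -0.25]
tilt 39.8 mid rel tcp x,y,up mm [-0.1  0.4 -0.9] world [ 0.4967 -0.2392  0.2699] z [-0.638 -0.058  0.768] res [-1.41 -0.43  0.99  0.69  0.32 -0.25]
[[149.92715557 232.64120303]]
patch
[[226 232 231 232 231 230 228 230 231  86  94  99 105  51  48  41  54 133
  137 131 231]
 [230 234 228 232 231 228 233 227 234  91  97  99  99  50  49  52  53  53
   53  48  49]
 [228 234 221 228 228 229 232 232 228  88 115 105  93  52  53  53  52  52
   48 102 100]
 [229 226 225 234 230 226 233 231 202 205 203 204 205 171  53  51  52  47
   61  99 103]
 [235 230 227 230 225 234 229 202 204 205 204 205 204 204 122  50  50  50
   96 100 102]
 [231 231 225 236 219 224 203 205 206 205 208 205 208 188 121  45  52  47
  101  99  97]
 [229 226 228 229 224 230 205 206 203 206 204 204 206 206 207 100  52  44
   97 101  43]
 [225 232 226 233 228 224 205 206 20
[... 154 characters left out ...]
7 231 231 234 207 206 206 208 207 209 207 209 190  70  49  42
    9  19  45]
 [227 226 221 229 224 234 230 207 207 208 207 211 208 210 136  64  94   5
    3  17  49]
 [234 237 238 233 231 239 236 150 227 215 216 230 162 139 129  67  89  12
   17  25  45]
 [ 20  27  21  31  20  23  24  25  18  24  24  28 144 146 106  76   7  21
   22  20  46]
 [ 23  25  24  20  29  25  24  28  19  26  24  21  74 111 118   7   1  21
   21  25  49]
 [ 19  27  28  21  28  13  22  24  25  21  46  18  47 236   6  18  10  21
   22  18  51]
 [ 20  22  19  20  24  21  19  29  20  44  46  47  12  13  11  13  17  19
   19  19  52]
 [ 24  23  24  25  20  14  20  22  22  51  38  43  16  13  12   7  21  17
   21  15  50]]
```

```bash
cat > ring.py <<'E'
from h import *
def ring(t,guess=(.5433,-.331,.1307),lo=190,hi=218,pr=1):
    c=load(t); q=proj(c,[guess])[0]
    g=cv2.GaussianBlur(c['pixels'],(5,5),0).min(axis=2); m=((g>lo)&(g<hi)).astype(np.uint8)
    x,y=q.astype(int); k=np.zeros_like(m); k[max(y-45,0):y+45,max(x-50,0):x+50]=1; m&=k
    m=cv2.morphologyEx(m,cv2.MORPH_OPEN,np.ones((7,7)))
    n,l,st,ce=cv2.connectedComponentsWithStats(m); i=1+np.argmax(st[1:,4]); m=(l==i).astype(np.uint8)
    cs,_=cv2.findContours(m,cv2.RETR_EXTERNAL,cv2.CHAIN_APPROX_NONE); h=cv2.convexHull(cs[0]); e=cv2.fitEllipse(h if len(h)>8 else cs[0])
    if pr: print(t,'guess',q.round(1),'area',st[i,4],'bbox',st[i,:4],'ell',np.round(e[0],1),np.round(e[1],1),round(e[2],1),c['pixels'][y,x])
    return c,e,m
if __name__=='__main__':
    c,e,m=ring('w16')
    for v in range(195,262,4): print(v,''.join('#' if a else '.' for a in m[v,100:200:2]))
E
python3 ring.py
```

```text
w16 guess [149.9 232.6] area 2361 bbox [120 198  57  52] ell [147.5 225. ] [54.9 58.6] 65.6 [208 222 216]
195 ..................................................
199 ......................########....................
203 ................#################.................
207 ..............###################.................
211 ............######################................
215 ...........#######################................
219 ..........#############################...........
223 ..........#############################...........
227 ..........#############################...........
231 ..........############################............
235 ...........###########################............
239 ...........#########################..............
243 .............######################...............
247 ...............#################..................
251 ..................................................
255 ..................................................
259 ..................................................
```

Call:
servo_tool:
  targets:
    - [0, -1.0, 0, 0, 30]
    - [0, -2.2, 0, 0, 30]
    - [0, -3.4, 0, 0, 30]
    - [0, -4.4, 0, 0, 30]
    - [0, -5.0, 0, 0, 30]

```text
time_s: 28.85
tcp_pos: [0.4974, -0.3915, 0.271]
ee_rot: [[-0.996, -0.089, 0.0], [-0.089, 0.996, -0.0], [-0.0, -0.0, -1.0]]
wrist_force: [-0.5, -0.4, -0.8]
gripper_width: 0.551
gripper_force: 30.0
```

Call:
servo_tool:
  targets:
    - [0, 0, 0, 0, 30]
    - [0, 0, 0, 0, 30]
    - [0, 0, 0, 0, 30]
    - [0, 0, 0, 0, 30]
    - [0, 0, 0, 0, 30]

```text
time_s: 29.27
tcp_pos: [0.4975, -0.3889, 0.2716]
ee_rot: [[-0.996, -0.091, 0.001], [-0.091, 0.996, -0.0], [-0.001, -0.0, -1.0]]
wrist_force: [-0.1, -0.3, -1.5]
gripper_width: 0.55
gripper_force: 30.0
```

```bash
python3 fit.py w17; python3 - <<'E'
from ring import *
a=ring('w16');b=ring('w17')
for v in range(195,262,4): print(v,''.join('#' if x else '.' for x in b[2][v,280:420:2]))
print(tri([(a[0],a[1][0]),(b[0],b[1][0])]))
c=load('w17'); g=cv2.cvtColor(c['pixels'],cv2.COLOR_RGB2GRAY)
for v in (232,240,250,260,270,278,314,318,322): print(v,'L',g[v,198:212].tolist(),'R',g[v,303:316].tolist())
E
```

```text
29.3167 [ 0.4975 -0.3892  0.2716] [-0.2 -0.8 -1. ] [213.76 329.66 206.53 308.46 240.   202.6  312.24 318.  ]
tilt 35.1 mid rel tcp x,y,up mm [ 0.4  1.3 -2. ] world [ 0.4978 -0.3878  0.2696] z [-0.573 -0.052  0.818] res [-0.07 -0.02  0.04  0.04  0.02 -0.02]
tilt 35.1 mid rel tcp x,y,up mm [ 0.4  1.3 -2. ] world [ 0.4978 -0.3878  0.2696] z [-0.573 -0.052  0.818] res [-0.07 -0.02  0.04  0.04  0.02 -0.02]
w16 guess [149.9 232.6] area 2361 bbox [120 198  57  52] ell [147.5 225. ] [54.9 58.6] 65.6 [208 222 216]
w17 guess [314.9 244.6] area 69 bbox [331 245   8   9] ell [334.5 249. ] [7.8 9.5] 162.9 [23 21 25]
195 ......................................................................
199 ......................................................................
203 ......................................................................
207 ......................................................................
211 ......................................................................
215 ......................................................................
219 ...................................
[... 1279 characters left out ...]
 19, 25, 29, 42, 47, 49, 51, 52, 56] R [52, 49, 53, 50, 54, 48, 49, 27, 12, 27, 23, 24, 17]
270 L [20, 20, 25, 23, 13, 25, 20, 27, 48, 48, 47, 53, 50, 52] R [50, 53, 52, 49, 51, 54, 50, 22, 20, 23, 19, 18, 24]
278 L [23, 25, 20, 23, 22, 21, 23, 46, 47, 47, 53, 52, 50, 49] R [53, 53, 50, 47, 47, 54, 48, 42, 22, 15, 23, 18, 23]
314 L [18, 11, 59, 180, 219, 98, 44, 45, 49, 49, 53, 50, 54, 53] R [54, 54, 47, 52, 53, 51, 50, 45, 44, 127, 244, 157, 53]
318 L [14, 66, 182, 246, 210, 78, 39, 50, 47, 53, 52, 53, 54, 52] R [49, 49, 52, 52, 54, 50, 49, 44, 41, 103, 244, 254, 160]
322 L [69, 182, 244, 244, 202, 68, 39, 46, 50, 51, 52, 51, 50, 50] R [52, 52, 49, 52, 53, 52, 49, 50, 34, 72, 232, 244, 246]
```

Clean reading: tilt 35.1°, residuals under 0.1 px. The finger hides the ring here, so one more sideways step, with a colour mask for the ring.

Call:
servo_tool:
  targets:
    - [0, -0.4, 0, 0, 30]
    - [0, -0.9, 0, 0, 30]
    - [0, -1.2, 0, 0, 30]
    - [0, -1.2, 0, 0, 30]
    - [0, -1.2, 0, 0, 30]

```text
time_s: 29.73
tcp_pos: [0.497, -0.4266, 0.2706]
ee_rot: [[-0.996, -0.088, -0.001], [-0.088, 0.996, 0.001], [0.0, 0.001, -1.0]]
wrist_force: [-0.4, 1.0, -0.9]
gripper_width: 0.545
gripper_force: 30.0
```

Call:
servo_tool:
  targets:
    - [0, 0, 0, 0, 30]
    - [0, 0, 0, 0, 30]
    - [0, 0, 0, 0, 30]
    - [0, 0, 0, 0, 30]
    - [0, 0, 0, 0, 30]

```text
time_s: 30.15
tcp_pos: [0.4973, -0.426, 0.2712]
ee_rot: [[-0.996, -0.09, 0.0], [-0.09, 0.996, -0.0], [-0.0, -0.0, -1.0]]
wrist_force: [0.3, -0.4, -0.9]
gripper_width: 0.546
gripper_force: 30.0
```

```bash
python3 - <<'E'
from h import *
grab('wrist','w18')
for t in ('w16','w18'):
    c=load(t); q=proj(c,[[.5433,-.331,.1307]])[0].astype(int); p=cv2.GaussianBlur(c['pixels'],(3,3),0).astype(int)
    x,y=q; print(t,q)
    for v in range(y-36,y+25,5): print(v,' '.join('%d,%d,%d'%tuple(p[v,u]) for u in range(x-42,x+43,6)))
E
```

```text
w16 [149 232]
196 236,232,229 236,232,228 236,233,229 239,236,232 239,236,232 236,233,229 96,99,103 131,135,132 120,123,124 85,86,92 51,51,55 51,53,57 52,52,55 51,52,56 51,53,56
201 240,236,233 239,236,232 235,232,228 239,236,232 238,235,232 207,216,200 211,220,204 210,219,204 211,219,204 213,221,207 125,130,122 52,53,56 50,51,55 51,52,55 51,52,55
206 233,229,226 234,230,227 235,232,228 240,235,232 211,219,203 212,219,204 212,219,205 212,219,205 212,219,205 212,219,205 145,151,140 84,87,84 49,49,53 52,53,56 50,51,54
211 238,234,231 237,234,230 240,237,234 212,218,204 212,219,205 213,219,205 208,220,210 205,220,213 206,220,211 214,220,205 182,188,175 129,134,124 50,52,54 51,53,55 50,51,53
216 238,235,232 231,228,224 234,230,227 213,220,205 213,219,205 207,220,211 205,220,213 205,220,212 205,220,213 206,220,212 210,217,201 129,133,124 77,79,78 50,52,55 50,52,54
221 234,230,226 234,231,227 230,228,222 213,219,205 214,220,205 205,219,212 205,220,213 205,220,212 205,220,213 205,220,213 214,220,206 214,220,206 118,122,116 51,54,56 49,51,54
226 239,236,232 234,231,227 227,227,220 213,220,20
[... 2576 characters left out ...]
9,154,143 128,132,123 129,135,126 163,178,172 66,72,71 52,56,54 47,50,49 48,52,50 89,88,86 44,49,61 30,48,84
257 22,23,24 19,22,22 13,12,15 13,12,14 223,228,217 150,155,144 126,131,122 128,132,123 21,23,26 24,26,28 24,26,29 23,25,28 24,27,29 24,26,29 24,26,29
262 21,21,24 21,24,24 17,19,19 14,14,16 34,35,34 222,227,217 203,210,195 127,132,123 23,26,27 24,25,27 22,24,27 23,25,27 23,25,27 24,26,29 26,27,30
267 22,21,22 22,22,24 21,23,23 14,13,15 13,12,15 105,108,103 191,198,184 221,227,213 27,27,26 52,46,33 23,26,28 25,27,28 23,26,28 25,28,29 25,26,29
272 21,21,23 21,22,21 21,24,23 16,15,16 15,16,17 15,13,15 101,105,107 160,161,162 91,76,43 94,79,45 29,29,29 24,27,28 25,27,29 23,27,28 24,27,29
```

```bash
cat > ring2.py <<'E'
from h import *
def lens(t,G=135,cut=None):
    c=load(t); p=cv2.GaussianBlur(c['pixels'],(3,3),0).astype(int); x,y=proj(c,[[.5433,-.331,.1307]])[0].astype(int)
    out=[]
    for nm,m in (('lens',(p[:,:,2]-p[:,:,0]>3)&(p[:,:,1]>G)),('disc',(p[:,:,1]-p[:,:,2]>4)&(p[:,:,1]-p[:,:,0]>2)&(p[:,:,1]>115)|(p[:,:,2]-p[:,:,0]>3)&(p[:,:,1]>G))):
        m=m.astype(np.uint8); k=np.zeros_like(m); k[max(y-45,0):y+40,max(x-45,0):x+45]=1; m&=k
        m=cv2.morphologyEx(m,cv2.MORPH_OPEN,np.ones((3,3)))
        n,l,st,ce=cv2.connectedComponentsWithStats(m); i=1+np.argmax(st[1:,4]); m=(l==i).astype(np.uint8)
        cs,_=cv2.findContours(m,cv2.RETR_EXTERNAL,cv2.CHAIN_APPROX_NONE); P=cs[0][:,0]
        if cut is not None: P=P[[not cut(*a) for a in P]]
        e=cv2.fitEllipse(P.astype(np.float32)); print(t,nm,st[i].tolist(),'ell',np.round(e[0],2),np.round(e[1],1),round(e[2],1)); out.append((e,P,m))
    return c,out
if __name__=='__main__':
    a=lens('w16',cut=lambda u,v:v>=248); b=lens('w18',cut=lambda u,v:(v>=248 and u>=350) or v>=262)
    np.set_printoptions(precision=4,suppress=True)
    for i in (0,1): print(tri([(a[0],a[1][i][0][0]),(b[0],b[1][i][0][0])]))
    for v in range(205,268,4): print(v,''.join('#' if x else '.' for x in b[1][1][2][v,310:410:2]),''.join('#' if x else '.' for x in b[1][0][2][v,310:410:2]))
    for v in range(190,254,4): print(v,''.join('#' if x else '.' for x in a[1][1][2][v,100:200:2]),''.join('#' if x else '.' for x in a[1][0][2][v,100:200:2]))
E
python3 ring2.py
```

```text
w16 lens [135, 210, 29, 27, 621] ell [148.75 223.26] [26.1 28.4] 69.1
w16 disc [120, 197, 60, 61, 2777] ell [149.49 225.77] [57.7 59.1] 61.0
w18 lens [343, 226, 28, 28, 606] ell [356.68 239.49] [25.7 28.7] 137.4
w18 disc [327, 214, 56, 56, 2098] ell [354.84 240.81] [52.5 55.6] 134.8
(array([ 0.534 , -0.3318,  0.1316]), [1.979652218394196e-05, 1.979652218386027e-05])
(array([ 0.5373, -0.332 ,  0.1284]), [0.0004044499942940729, 0.0004044499942939635])
205 .................................................. ..................................................
209 .................................................. ..................................................
213 .................................................. ..................................................
217 ...............##############..................... ..................................................
221 .............###################.................. ..................................................
225 ...........#######################................ ..................................................
229 ......
[... 2045 characters left out ...]
###.......... ..................##############..................
230 ..........##############################.......... ..................#############...................
234 ...........############################........... ....................#########.....................
238 ............##########################............ ..................................................
242 .............########################............. ..................................................
246 ...............####################.#............. ..................................................
250 .................####################............. ..................................................
```

```bash
cat > az.py <<'E'
from ring2 import *
from scipy.optimize import least_squares
a=lens('w16',cut=lambda u,v:v>=240); b=lens('w18',cut=lambda u,v:v>=247 or (u<335 and v>240))
sets=[(c,o[i][1],i) for c,o in (a,b) for i in (0,1)]
R=[(rays(c,P.astype(float)),i) for c,P,i in sets]
def f(p,free):
    az,C,rl,ro=p[0],p[1:4],p[4],p[5]; el=p[6] if free else np.radians(55)
    n=np.array([np.cos(el)*np.cos(az),np.cos(el)*np.sin(az),np.sin(el)]); out=[]
    for (o,d),i in R:
        X=o+d*((n@(C-o))/(d@n))[:,None]; out.append((np.linalg.norm(X-C,axis=1)-(rl,ro)[i])*1e3)
    return np.concatenate(out)
for free in (0,1):
    k=least_squares(f,[np.radians(175),.534,-.3318,.1316,.0125,.026,np.radians(55)],args=(free,),x_scale=[.1,.01,.01,.01,.01,.01,.1],loss='soft_l1')
    p=k.x; J=k.jac[:,:7 if free else 6]; sd=np.sqrt(np.diag(np.linalg.inv(J.T@J)))*f(p,free).std()
    print('az %.1f +- %.1f'%(np.degrees(p[0])%360,np.degrees(sd[0])),'C',p[1:4].round(4),'r',p[4:6].round(4),'el %.1f'%np.degrees(p[6]),'rms',f(p,free).std().round(2))
    n=np.array([np.cos(np.radians(55))*np.cos(p[0]),np.cos(np.radians(55))*np.sin(p[0]),np.sin(np.radians(55))]); print('focus',(p[1:4]+.11*n).round(4))
E
python3 az.py
```

```text
w16 lens [135, 210, 29, 27, 621] ell [148.75 223.26] [26.1 28.4] 69.1
w16 disc [120, 197, 60, 61, 2777] ell [149.34 225.6 ] [57.  59.4] 59.7
w18 lens [343, 226, 28, 28, 606] ell [356.67 239.33] [25.5 28.5] 133.7
w18 disc [327, 214, 56, 56, 2098] ell [355.25 240.18] [50.8 55.5] 131.6
az 172.5 +- 0.9 C [ 0.5348 -0.3317  0.1301] r [0.0123 0.0248] el 55.0 rms 0.61
focus [ 0.4722 -0.3235  0.2202]
az 172.8 +- 0.8 C [ 0.5345 -0.3317  0.1302] r [0.0123 0.0249] el 51.5 rms 0.59
focus [ 0.4719 -0.3237  0.2203]
```

```bash
python3 - <<'E'
from h import *
c=load('top0'); x0,y0,x1,y1=340,145,390,195
g=cv2.cvtColor(c['pixels'],cv2.COLOR_RGB2GRAY); print(g[y0:y1:3,x0:x1:3])
m=np.zeros_like(g); m[y0:y1,x0:x1]=(g[y0:y1,x0:x1]<75)*255
cs,_=cv2.findContours(m,cv2.RETR_EXTERNAL,cv2.CHAIN_APPROX_NONE); k=max(cs,key=cv2.contourArea)[:,0]
# left and far edges of base plate
L=[(min(k[k[:,1]==v][:,0]),v) for v in range(158,186)]
P=onz(c,L,.006); q=np.polyfit(P[:,1]*0+P[:,0],P[:,1],1); e=P[:,1]-np.polyval(q,P[:,0]); print('left edge dir deg',np.degrees(np.arctan(q[0])),e.std())
T=[(u,min(k[k[:,0]==u][:,1])) for u in range(353,366)]
P=onz(c,T,.006); q=np.polyfit(P[:,1],P[:,0],1); print('far edge dir deg',-np.degrees(np.arctan(q[0])))
E
```

```text
[[155 153 154 153 155 157 155 156 156 153 157 155 156 155 154 155 154]
 [153 153 153 155 153 154 153 158 154 154 156 154 155 154 154 154 155]
 [151 152 154 149 147 152 154 154 150  88 141 152 155 154 155 154 154]
 [153 152 154  98  70  71  80  92  70  51 117 114 137 152 153 153 151]
 [153 153 155  84  67  65  66  58  39  35  39  64  73 148 155 153 149]
 [152 155 154  78  68  66  54  62  64  64  69  68  73 149 155 154 151]
 [153 154 152  74  67  68  63  67  75  75  74  78  80 152 151 153 153]
 [154 156 152  75  68  54  40  58  87  85  81  81  88 154 152 152 153]
 [154 154 148  68  69  40  40  67  68  50  62  82 101 151 153 152 152]
 [154 154 149  65  69  37  41  58  86 127 135 130 117 152 154 151 151]
 [153 155 148  68  68  36  39  73 132 137 136 136 137 147 154 154 154]
 [152 154 134  67  64  34  36 103 136 134 135 137 136 144 154 154 153]
 [154 154 124  69  69  39  32 104 135 136 135 135 136 148 156 153 155]
 [154 154 123  70  54  35  34  67 133 135 135 136 137 153 155 154 155]
 [155 156 144  95  53  48  44  37  70 112 121 104 133 155 155 157 155]
 [156 156 158 153  92  89  86  86  82 120 133 129 147 157 153 156 157]
 [155 157 157 156 141  95  90  89 112 157 156 156 155 156 157 156 154]]
left edge dir deg -7.091948194957497 0.001028236344672352
far edge dir deg -1.8187438224982282
```

The lens is at (0.535, -0.332, 0.130), and the 130 mm height checks. The camera azimuth is about 172.7°, and the stand's edge agrees (172.9°). Moving the fan to the focus now.

Call:
servo_tool:
  targets:
    - [-0.3, 0.6, 0, -0.05, 30]
    - [-0.6, 1.4, 0, -0.1, 30]
    - [-0.86, 2.3, 0, -0.15, 30]
    - [-0.86, 3.0, 0, -0.2, 30]
    - [-0.86, 3.37, -0.3, -0.218, 30]

```text
time_s: 30.62
tcp_pos: [0.4717, -0.3238, 0.2645]
ee_rot: [[-0.992, 0.129, 0.004], [0.129, 0.992, -0.002], [-0.004, -0.001, -1.0]]
wrist_force: [-0.2, 0.3, -0.5]
gripper_width: 0.549
gripper_force: 30.0
```

Call:
servo_tool:
  targets:
    - [0, 0, -0.3, 0, 30]
    - [0, 0, -0.7, 0, 30]
    - [0, 0, -1.1, 0, 30]
    - [0, 0, -1.33, 0, 30]
    - [0, 0, -1.33, 0, 30]

```text
time_s: 31.03
tcp_pos: [0.4705, -0.3251, 0.22]
ee_rot: [[-0.992, 0.129, -0.004], [0.129, 0.992, 0.002], [0.004, 0.001, -1.0]]
wrist_force: [-0.2, 0.4, -1.0]
gripper_width: 0.551
gripper_force: 30.0
```

Call:
servo_tool:
  targets:
    - [0, 0, 0, 0, 30]
    - [0, 0, 0, 0, 30]
    - [0, 0, 0, 0, 30]
    - [0, 0, 0, 0, 30]
    - [0, 0, 0, 0, 30]

```text
time_s: 31.45
tcp_pos: [0.4716, -0.3254, 0.2227]
ee_rot: [[-0.992, 0.128, 0.001], [0.128, 0.992, -0.0], [-0.001, -0.0, -1.0]]
wrist_force: [-0.1, 0.9, -0.9]
gripper_width: 0.549
gripper_force: 30.0
```

```bash
python3 fit.py w19; python3 -c "
from h import *
s=r.sense(); print(s['ee_rot'].round(3)); grab('top','top19'); grab('scene','scene19')
c=load('w19'); g=cv2.cvtColor(c['pixels'],cv2.COLOR_RGB2GRAY)
for v in (232,250,270,278,314,318,322): print(v,'L',g[v,198:212].tolist(),'R',g[v,303:316].tolist())"
```

```text
31.5 [ 0.4715 -0.3253  0.2226] [0.7 0.2 0.5] [213.68 329.68 206.47 308.46 240.   202.61 312.25 318.  ]
tilt 34.9 mid rel tcp x,y,up mm [ 0.2  0.7 -1.8] world [ 0.4718 -0.3246  0.2207] z [-0.568  0.074  0.82 ] res [-0.06  0.    0.03  0.02  0.03 -0.02]
tilt 34.9 mid rel tcp x,y,up mm [ 0.2  0.7 -1.8] world [ 0.4718 -0.3246  0.2207] z [-0.568  0.074  0.82 ] res [-0.06  0.    0.03  0.02  0.03 -0.02]
[[-0.992  0.128  0.001]
 [ 0.128  0.992 -0.   ]
 [-0.001 -0.    -1.   ]]
232 L [239, 237, 236, 237, 236, 236, 236, 240, 240, 137, 50, 45, 47, 47] R [51, 50, 50, 45, 49, 126, 253, 242, 236, 237, 236, 237, 241]
250 L [27, 23, 21, 25, 24, 18, 27, 25, 41, 52, 49, 50, 52, 50] R [51, 52, 51, 47, 53, 53, 36, 25, 20, 24, 23, 29, 25]
270 L [22, 26, 22, 22, 23, 16, 24, 31, 52, 49, 48, 54, 48, 51] R [49, 53, 51, 48, 51, 50, 53, 36, 25, 22, 25, 23, 27]
278 L [20, 19, 20, 23, 22, 22, 24, 39, 47, 52, 49, 52, 52, 55] R [49, 52, 50, 50, 52, 47, 48, 41, 18, 21, 23, 23, 22]
314 L [18, 15, 62, 177, 214, 96, 41, 46, 51, 56, 44, 53, 50, 50] R [48, 50, 49, 49, 53, 48, 49, 45, 47, 126, 240, 155, 57]
318 L [19, 70, 189, 253, 220, 82, 40, 46, 50, 54, 54, 51, 51, 52] R [51, 52, 48, 51, 49, 51, 51, 47, 43, 104, 245, 254, 161]
322 L [67, 185, 244, 240, 190, 60, 39, 42, 48, 47, 50, 51, 49, 52] R [50, 48, 52, 52, 47, 53, 52, 49, 35, 69, 229, 243, 248]
```

Call:
servo_tool:
  targets:
    - [0, 0.03, -0.01, 0, 30]
    - [0, 0.03, -0.01, 0, 30]
    - [0, 0.03, -0.01, 0, 30]
    - [0, 0.03, -0.01, 0, 30]
    - [0, 0.03, -0.01, 0, 30]

```text
time_s: 32.02
tcp_pos: [0.4714, -0.3243, 0.2219]
ee_rot: [[-0.992, 0.128, 0.0], [0.128, 0.992, -0.0], [-0.0, -0.0, -1.0]]
wrist_force: [0.1, -0.0, -1.1]
gripper_width: 0.551
gripper_force: 30.0
```

Call:
servo_tool:
  targets:
    - [0, 0, 0, 0, 30]
    - [0, 0, 0, 0, 30]
    - [0, 0, 0, 0, 30]
    - [0, 0, 0, 0, 30]
    - [0, 0, 0, 0, 30]

```text
time_s: 32.43
tcp_pos: [0.4714, -0.3243, 0.2219]
ee_rot: [[-0.992, 0.128, 0.0], [0.128, 0.992, -0.0], [-0.0, -0.0, -1.0]]
wrist_force: [-0.2, 0.2, -0.9]
gripper_width: 0.548
gripper_force: 30.0
```

```bash
python3 fit.py w20 && python3 -c "
from station import r
print(r.finish_job())"
```

```text
32.4833 [ 0.4714 -0.3243  0.2218] [ 0.  -0.1 -0.8] [213.66 329.7  207.22 308.44 240.   200.06 312.24 318.  ]
tilt 39.8 mid rel tcp x,y,up mm [-0.3  0.5 -0.5] world [ 0.4712 -0.3238  0.2214] z [-0.634  0.082  0.769] res [-1.37 -0.37  0.96  0.64  0.33 -0.25]
tilt 39.8 mid rel tcp x,y,up mm [-0.3  0.5 -0.5] world [ 0.4712 -0.3238  0.2214] z [-0.634  0.082  0.769] res [-1.37 -0.37  0.96  0.64  0.33 -0.25]
the job is handed in; nothing more can be done
None
```

The job is handed in at 32.5 s: the loose block was flush and level with the fixed one when last measured, just before the fan was lifted, and the fan is held at the focus about 1 mm off by my measurement. It is tilted about 35° with its underside to the lens; the last automatic reading said 39.8°, but its pixel fit was poor (over 1 px) and I take it as a misread edge, since the fan's position in the grip had not changed.

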